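Gauge the keyway of a mincer barrel

ROBOT

A 7-joint arm with a two-finger parallel gripper is mounted at the origin on a cart in front of the work surface, level with it; the furniture and walls round the work are solid. World frame = base frame: x ahead of the robot, y to its left, z up, the work surface at z = 0. Lengths are in m, angles in rad, forces in N, time in s.
With the tool pointing down it reaches from about 0.4 to 0.875 m from the base axis. Payload 19.3 kg.
Tool frame: the origin (TCP) lies between the finger pads; the fingertips stand 19 mm ahead of it and the grasp point (between the pads) is the TCP; z points along the fingers, y is the direction in which the jaws open and shut (so a half turn about z gives the same grasp; the last joint's range is limited). The gripper opens to 85 mm and grips with 20 to 120 N. Pads are 22 mm wide; open, the fingers measure 114 mm over their backs; the gripper's body (76 mm by 85 mm) begins 54 mm behind the grasp point. The pads swing forward as they close: fully open they stand 13 mm farther back than shut.
Start: joints at [1.247, 0.521, -0.036, 1.599, 0.021, 1.021, -0.113], TCP at [0.157, -0.605, 0.215] pointing down, gripper open.
Joint ranges: [-2.91, 2.91], [-0.3, 2.13], [-1.5, 1.42], [0.17, 2.43], [-1.26, 4.41], [0.16, 1.93], [-2.52, 2.52]. Speed limits (rad/s): [1.89, 1.89, 2.39, 2.39, 3.01, 3.01, 3.01].

INTERFACE

Orientations are given as [roll, pitch, yaw] about the fixed x, y, z axes, in that order (R = Rz(yaw) Ry(pitch) Rx(roll)).
In Python, from workcell import status, imaging, bot gives the robot as it stands.
- The arm moves only by the shell command python3 -m handwheel 'ROWS' [FORCE]. ROWS is JSON, a list of rows, each an object with "offset": the shift along the tool's x, y, z in mm, a list of three; "rot": the turn, a rotation vector about the tool's x, y, z in degrees, a list of three; "claw": the opening, from -1 (shut) to 1 (fully open). A call has 1 to 12 rows; each row shifts and turns the commanded pose from where the row before left it, along the tool's axes as they then stand; what a row does not reach is not made up. A row lasts 1/10 s, in which the tool goes at most 50 mm and 8.59 degrees, less where a joint would pass 70% of its speed; a pose out of reach is approached as far as the arm can. A call is refused whole if a number of a shift passes 50 or a number of a turn 8.59, either way. A call with a gripper value outside its range is refused whole. The fingers move at their own pace and stop on an object; FORCE is the grip in N (left out, the last holds). Time passes only in rows, so rows that do not move let the fingers close. It gives the time, the measured TCP pose, the force and the opening at its end, in the units of the state.
- status.observe(): the state, without advancing time (a new reading comes with each control period).
- imaging.grab_frame(name): name is "side" or "top"; returns a dict with "color" (400x640x3 uint8, red, green, blue), "range_z" (400x640 float32, m along the optical axis (not along the pixel's ray), 0 where there is no reading), "fx", "fy", "cx", "cy" (pixels), "camera_from_world" (4x4, takes a point from world to camera coordinates). Camera axes: x right, y down, z forward; pixel columns grow to the right and rows downward; lengths in m; the calibration is good to about 2 mm. A picture is of the moment at which its call begins.
- bot.job_done(): hands the job in, once; it reports no verdict.
Trained networks look in the newest picture that a camera, given by its name, has taken for a name from the list of things; names that differ only in an ending like _2 or _b are one class to them, and where a whole thing is asked for, a point or a joint stands for the part that bears it (a point fixed in the world has none). Each returns a list of dicts, best first, with "conf" (0 to 1); they miss things now and then, are a little off and sometimes report something else, mostly with a low value. They report only what shows in the picture. A call takes as long as a camera call.
- imaging.regions_of(thing, camera): "region" (400x640 bool, what is visible of it) and "box" ([centre column, centre row, width, height] in pixels, round what is visible of it).
- imaging.mark_of(thing, camera): "uv" ([column, row] in pixels: a listed point, or the origin of a listed thing).
The state is a dict: "clock": time; "qpos": joint angles; "qd": joint speeds; "joint_efforts": joint torques, N m; "position": TCP position; "tool_rot": TCP orientation; "force": force on the tool from outside, world axes, zero at the start; "moment": the same for the moment, N m; "grip_width": finger opening in m.
Only numpy, scipy, OpenCV 4.12 (cv2) and the standard library are available. Lean on these libraries where they do the work, as an engineer would, in place of code of your own. Each camera call takes 0.05 s, during which the arm holds its last target.

TASK

Measure a keyway in the mincer barrel's bore with the spring bore gauge: lower the gauge gently into the bore until its flange sits down on the barrel, slide its red lock fully open so that the plunger springs out against the keyway wall, then slide the lock back just until you feel it snug against the plunger, without drawing the plunger off the wall, and let go of it. Then lift the locked gauge straight out by its handle and set it back upright in its wooden stand, fully down, leaving the mug and the glass alone.

Things in the scene. Friction and masses are not known exactly. Their poses are not given: they have to be found in the camera images.
- mincer: grey upright mincer barrel, fixed, block 92 x 92 mm (clamp feet and side bosses: 130 mm along its x). Origin: bore axis at worktop level; z up, top face at 66 mm. Vertical eight-sided bore, 44 mm over flats, right through. In the middle of its +y and its -y flat a keyway 18 mm wide runs the full height, its brass floor 1 to 5 mm behind the flat: this unknown depth is measured, in either keyway.
- gauge: spring bore gauge, 0.8 kg. Origin: stem axis at flange underside; z up, y toward plunger and lock. Round stem 41 mm diameter, 52 mm down, last 6 mm tapered. Flange 8 mm thick, 68 (x) by 72 mm (y); an arm 30 mm wide reaches to y = 88 mm and carries the red lock. On the axis a black handle, 22 (x) by 26 mm (y), z = 8 to 48 mm: grip it across x. It starts in the stand with lock closed.
- keyways: the brass floors of the barrel's two keyways, seen from above as brass strips in the bore's sides; only the plunger can touch them. Part of the barrel: its origin and axes are the barrel's.
- plunger_port (a point): point on the stem, at gauge y = 20.5 mm, z = -38 mm, where the brass plunger (10 x 10 mm) comes out along gauge +y; a spring of about 5 N pushes it out as far as the lock allows, up to 20 mm. At the start it is drawn into the stem. It must face a keyway.
- lock (a joint): red lock slide, along gauge +y: 0 closed (plunger held in), 0.020 m fully open; stays where left; limits the plunger's way out, less an unknown free play of 0 to 6 mm. Sliding takes 7 N; with the plunger on a wall 12 N to open, but only 2 N to slide back until it meets the plunger, then 2 rising to 7 N over the next 1.5 mm, after which the plunger is drawn off the wall. Snug is about mid-rise.
- lock_grip (a point): point to grip the red lock tab, across gauge x: tab 16 x 16 mm, top 16 mm above this point, foot 18 mm below it on the gauge's arm. At gauge z = 26.5 mm, and y = 52 mm when closed, 31 mm clear of the handle. Its axes are the gauge's.
- stand: wooden stand fixed to the worktop, open box 80 mm (x) by 96 mm (y), rim 70 mm above the worktop, opening 54 mm (x) by 70 mm (y). Origin: centre of its underside. The gauge's stem hangs in the opening, its flange on the rim, its x and y along the stand's.
- mug: green and white mug, 92 mm across, 93 mm high, origin at the centre of its underside; to be left alone
- tumbler: plain clear drinking glass, 80 mm across, 88 mm high, origin at the centre of its underside; to be left alone

How it is judged:
On the way, in this order (a step that is already met when the one before it is completed fails the run):
1. the gauge is in the bore, its flange down on the barrel, lock still closed (z of gauge in the frame of mincer between 0.063 and 0.069 m and horizontal distance between gauge and mincer below 0.005 m and value of joint lock below 0.003 m), for 0.1 s.
2. with the gauge so seated the lock is fully open and the plunger presses on the keyway wall (value of joint lock above 0.0185 m and contact force between gauge and keyways above 2 N and z of gauge in the frame of mincer below 0.069 m and horizontal distance between gauge and mincer below 0.005 m), for 0.1 s.
3. the lock is snug against the plunger and let go: the plunger still touches the keyway wall, but the lock takes part of its spring force (value of joint lock below 0.0175 m and contact force between gauge and keyways between 0.5 and 4.3 N and z of gauge in the frame of mincer below 0.069 m and contact force between the fingers and gauge below 0.1 N), for 0.3 s.
At the end, for the whole second after the job is handed in: The gauge stands at rest in the stand: within 12 mm of its centre, flange on the rim within 3 mm, upright within 4 degrees, let go, and its lock still set between the ends of its travel (1 to 17.5 mm) (horizontal distance between gauge and stand below 0.012 m and z of gauge in the frame of stand between 0.067 and 0.073 m and angle between gauge's own z axis and vertical below 0.07 rad and value of joint lock between 0.001 and 0.0175 m and linear speed of gauge below 0.02 m/s and contact force between the fingers and gauge below 0.1 N); the robot touches nothing.
It fails at once if the gauge presses on the barrel with more than 40 N (contact force between gauge and mincer above 40 N).
It fails at once if the gauge tips over (angle between gauge's own z axis and vertical above 0.5 rad).
It fails at once if the mug is disturbed (moved 15 mm) (distance of mug from where it was at the start of the episode above 0.015 m).
It fails at once if the glass is disturbed (moved 15 mm) (distance of tumbler from where it was at the start of the episode above 0.015 m).
It also fails if it takes over 69 s, if anything falls off the work surface, if the arm or the gripper's body presses on something with over 40 N, if the wrist force passes 120 N, or if a joint passes its speed limit or range.

## Working session

There is one attempt and no reset: what is moved stays moved. The work goes in short steps, Python scripts to look and compute and a shell command to move; the robot and the scene stay as the last step left them, time stands still between calls to the robot, and variables do not carry over. Pictures are saved under pics/ and viewed, and the job is handed in when it is done.

```bash
ls; mkdir -p pics; cat > h.py <<'E'
import numpy as np,cv2
from workcell import status,imaging,bot
def snap(n,f):
    d=imaging.grab_frame(n); cv2.imwrite(f'pics/{f}.png',d['color'][:,:,::-1]); np.savez(f'{n}.npz',**d); return d
def w(d,u,v,z=None):
    # world point of pixel using depth or plane z
    T=np.linalg.inv(d['camera_from_world']); r=np.array([(u-d['cx'])/d['fx'],(v-d['cy'])/d['fy'],1.])
    if z is None: 
        u0,v0=int(round(u)),int(round(v)); p=d['range_z'][max(v0-1,0):v0+2,max(u0-1,0):u0+2]; p=p[p>0]; s=np.median(p) if len(p) else np.nan
    else: s=(z-T[2,3])/(T[:3,:3]@r)[2]
    return T[:3,:3]@(r*s)+T[:3,3]
def pix(d,p):
    c=d['camera_from_world']@np.append(p,1); return np.array([d['fx']*c[0]/c[2]+d['cx'],d['fy']*c[1]/c[2]+d['cy']])
def cloud(d,m):
    v,u=np.nonzero(m&(d['range_z']>0)); s=d['range_z'][v,u]
    c=np.c_[(u-d['cx'])/d['fx']*s,(v-d['cy'])/d['fy']*s,s]; T=np.linalg.inv(d['camera_from_world']); return c@T[:3,:3].T+T[:3,3]
E
python3 - <<'E'
from h import *
np.set_printoptions(precision=4,suppress=True)
print(status.observe())
for n in['top','side']:
    d=snap(n,n+'0'); print(n,np.linalg.inv(d['camera_from_world']),d['fx'])
    for t in ['mincer','gauge','keyways','plunger_port','lock','lock_grip','stand','mug','tumbler']:
        for m in imaging.mark_of(t,n)[:2]: print(t,'mark',m['uv'],m['conf'],w(d,*m['uv']))
        for m in imaging.regions_of(t,n)[:3]: print(t,'reg',m['box'],m['conf'],m['region'].sum())
E
```

```text
pics
{'clock': 0.0, 'qpos': array([ 1.2468,  0.522 , -0.0363,  1.6   ,  0.0212,  1.0211, -0.1128]), 'qd': array([-0.002 ,  0.0011, -0.0002, -0.0009, -0.0001, -0.0001, -0.0014]), 'joint_efforts': array([ -0.0002, -92.7129,   1.98  , -36.9937,   0.0178,   0.0083,
        -0.0001]), 'position': array([ 0.1568, -0.6046,  0.2141]), 'tool_rot': array([-3.1405,  0.0001,  0.2538]), 'force': array([-0.6848, -0.0633, -0.1278]), 'moment': array([-0.0278, -0.0445,  0.0328]), 'grip_width': 0.08523073691248671}
top [[ 0.0018 -0.9866  0.1629  0.4555]
 [-1.     -0.0017  0.001   0.1324]
 [-0.0007 -0.1629 -0.9866  0.9133]
 [ 0.      0.      0.      1.    ]] 448.0077742392934
mincer mark [243.7, 254.6] 0.68 [ 0.5067  0.2979 -0.0006]
mincer reg [238.6, 255.9, 58.1, 68.5] 0.93 2905
gauge mark [397.7, 238.4] 0.59 [0.5292 0.0036 0.1186]
gauge reg [386.5, 238.8, 67.7, 40.4] 0.72 1862
keyways mark [240.7, 252.9] 0.55 [ 0.5101  0.304  -0.0001]
keyways reg [235.7, 254.8, 43.2, 12.1] 0.53 148
plunger_port reg [386.8, 238.1, 67.3, 36.1] 0.66 1768Traceback (most recent call last):
  File "<stdin>", line 7, in <module>
ValueError: it knows: gauge, keyways, lock_grip, mincer, mug, plunger_port, stand, tumbler
```

```bash

python3 - <<'E'
from h import *
np.set_printoptions(precision=4,suppress=True)
for n in['top','side']:
    d=snap(n,n+'0'); print(n,d['fx'])
    for t in ['mincer','gauge','keyways','lock_grip','stand','mug','tumbler']:
        for m in imaging.mark_of(t,n)[:2]: print(t,'mark',m['uv'],m['conf'],w(d,*m['uv']))
        for m in imaging.regions_of(t,n)[:3]: print(t,'reg',m['box'],m['conf'],m['region'].sum())
    c=cv2.imread(f'pics/{n}0.png')
    if n=='top': cv2.imwrite('pics/topz.png',cv2.resize(c[180:330,180:450],None,fx=2.9,fy=2.9,interpolation=cv2.INTER_CUBIC))
E
```

```text
top 448.0077742392934
mincer mark [241.7, 255.6] 0.92 [0.5046 0.3016 0.0009]
mincer reg [386.3, 238.8, 68.6, 39.1] 0.75 1857
mincer reg [236.9, 257.1, 59.8, 69.9] 0.65 2984
mincer reg [399.1, 239.9, 55.1, 43.9] 0.29 669
gauge mark [401.2, 239.6] 0.8 [ 0.5271 -0.0027  0.1177]
gauge reg [386.7, 239.7, 64.8, 35.7] 0.9 1748
gauge reg [238.7, 255.8, 57.7, 67.6] 0.52 3022
keyways mark [240.7, 253.9] 0.51 [0.508  0.3038 0.0006]
keyways reg [234.6, 255.0, 44.9, 18.7] 0.74 185
lock_grip mark [374.8, 237.9] 0.52 [0.5308 0.0433 0.1102]
lock_grip reg [398.1, 239.3, 56.4, 46.1] 0.75 879
stand reg [398.2, 240.9, 54.9, 40.8] 0.95 749
mug mark [345.8, 163.9] 0.95 [0.6948 0.0898 0.007 ]
mug reg [348.8, 155.6, 51.3, 66.3] 0.63 2025
tumbler mark [412.4, 163.1] 0.7 [ 0.6959 -0.0483  0.0102]
tumbler reg [417.1, 155.1, 45.4, 49.5] 0.87 1591
tumbler reg [234.3, 253.8, 45.7, 13.3] 0.4 181
side 401.68934198047526
mincer mark [265.9, 199.1] 0.58 [0.4974 0.2574 0.0214]
mincer reg [265.9, 191.7, 54.1, 43.0] 0.95 1664
mincer reg [304.9, 204.7, 8.5, 21.2] 0.53 97
gauge mark [309.7, 229.7] 0.75 [ 0.5298 -0.0227  0.0782]
gauge reg [312.5, 218.2, 42.7, 41.7] 0.77 1171
keyways reg [263.5, 177.8, 6.8, 7.1] 0.37 57
lock_grip mark [304.8, 203.6] 0.42 [0.5361 0.0349 0.1038]
lock_grip reg [304.4, 205.8, 14.5, 19.7] 0.53 139
stand mark [310.9, 263.2] 0.86 [ 0.5229 -0.0563  0.0291]
stand reg [311.2, 247.5, 54.0, 57.2] 0.75 1987
mug mark [370.9, 228.7] 0.92 [0.6913 0.0606 0.0142]
mug reg [372.8, 206.9, 59.1, 48.0] 0.63 1576
tumbler mark [395.9, 262.7] 0.82 [ 0.6819 -0.0757  0.0149]
tumbler reg [400.2, 243.8, 44.0, 58.7] 0.93 2189
```

View pics/top0.png

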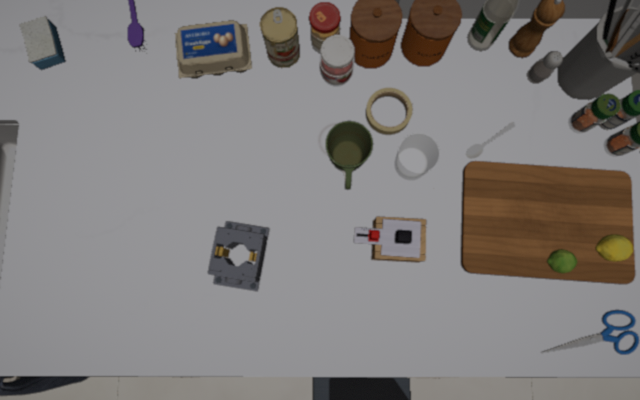

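View pics/topz.png

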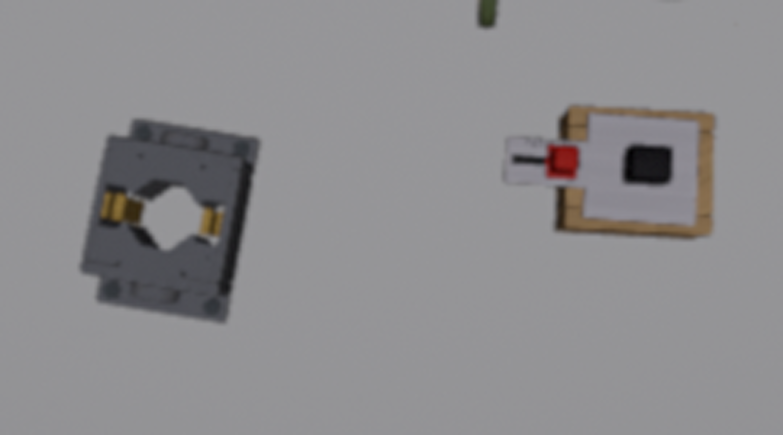

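View pics/side0.png

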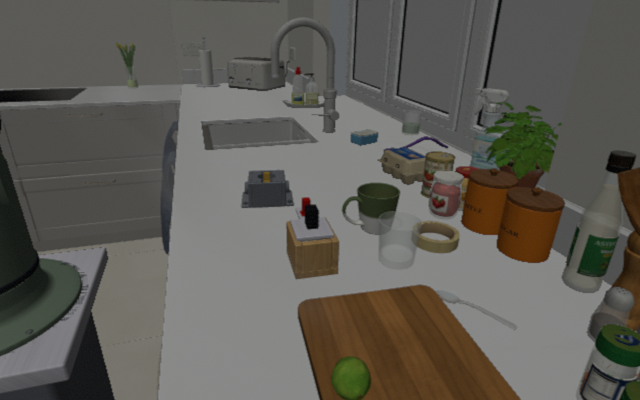

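The top view shows the barrel at about (239,254), with brass strips at (222,251) and (253,256). The gauge is in its stand at (404,238), its red lock to the left (world +y) at (374,236), and the mug and glass lie behind it. Next I'll fit the poses from the depth data and the edges.

```bash

cat > fit.py <<'E'
from h import *
np.set_printoptions(precision=4,suppress=True)
def rect(d,roi,z0,z1,grid=0.0005):
    u0,v0,u1,v1=roi; m=np.zeros((400,640),bool); m[v0:v1,u0:u1]=1
    p=cloud(d,m); p=p[(p[:,2]>z0)&(p[:,2]<z1)]
    r=cv2.minAreaRect((p[:,:2]*1000).astype(np.float32)); return p,r
E
python3 - <<'E'
from fit import *
d=np.load('top.npz')
for nm,roi,z0,z1 in [('barrel',(190,200,290,310),.06,.072),('rim',(360,200,450,280),.064,.074),('flange',(350,200,450,280),.0745,.084),('handle',(385,200,450,280),.1,.13),('lock',(350,200,385,280),.09,.13)]:
    p,r=rect(d,roi,z0,z1); print(nm,len(p),p.mean(0),p.std(0),r)
c=d['color'][:,:,::-1]
cv2.imwrite('pics/b1.png',cv2.resize(c[215:300,195:285],None,fx=7,fy=7,interpolation=cv2.INTER_CUBIC))
cv2.imwrite('pics/g1.png',cv2.resize(c[205:275,345:440],None,fx=7,fy=7,interpolation=cv2.INTER_CUBIC))
E
```

```text
barrel 1782 [0.5043 0.302  0.0659] [0.0298 0.0288 0.0017] ((504.940673828125, 302.50152587890625), (92.24778747558594, 91.86427307128906), 80.65446472167969)
rim 648 [ 0.531  -0.013   0.0702] [0.0299 0.036  0.0016] ((534.8534545898438, 4.963371276855469), (122.91410064697266, 80.09501647949219), 87.27652740478516)
flange 1499 [0.5344 0.0074 0.0786] [0.0193 0.0341 0.0016] ((535.7860107421875, 16.46196746826172), (125.58373260498047, 68.70909881591797), 86.49686431884766)
handle 207 [ 0.5335 -0.007   0.1168] [0.0066 0.0079 0.0039] ((534.0914916992188, -7.993096351623535), (25.870737075805664, 22.029403686523438), 86.01152801513672)
lock 94 [0.5371 0.0443 0.1103] [0.0048 0.0048 0.0053] ((537.563232421875, 43.69834518432617), (16.306089401245117, 15.43226432800293), 88.2165298461914)
```

View pics/b1.png

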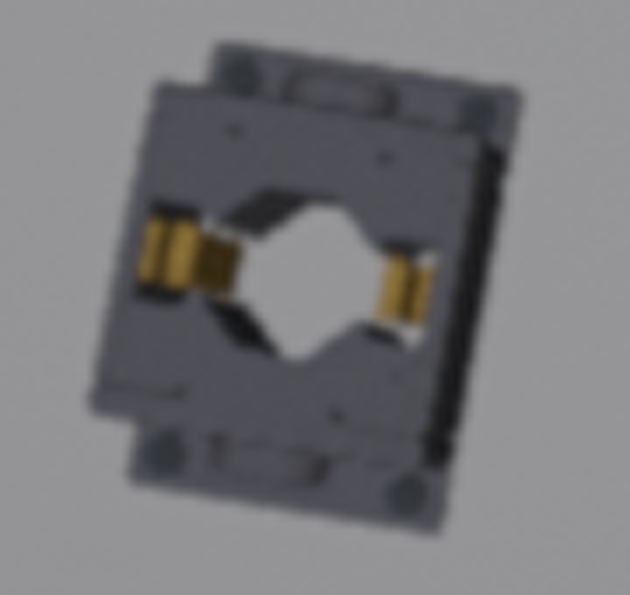

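View pics/g1.png

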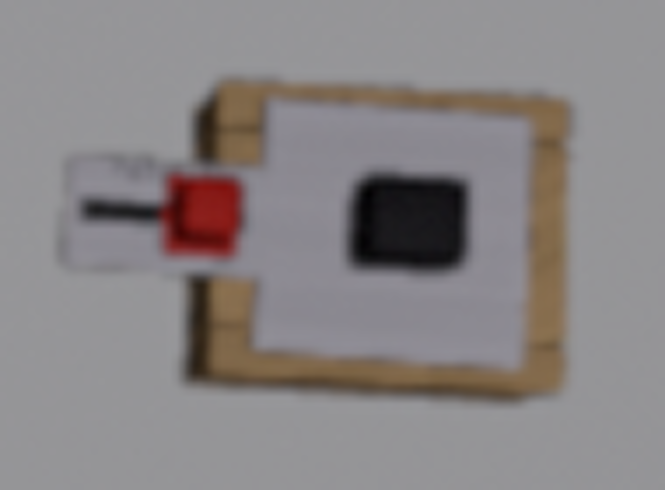

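```bash
python3 -m handwheel '[{"offset":[45,0,0],"rot":[0,0,-4.5],"claw":1},{"offset":[45,0,0],"rot":[0,0,-4.5],"claw":1},{"offset":[45,0,0],"rot":[0,0,-4.5],"claw":1},{"offset":[45,0,0],"rot":[0,0,-4.5],"claw":1},{"offset":[45,0,0],"rot":[0,0,-4.5],"claw":1},{"offset":[45,0,0],"rot":[0,0,-4.5],"claw":1},{"offset":[45,0,0],"rot":[0,0,-4.5],"claw":1},{"offset":[45,0,0],"rot":[0,0,-4.5],"claw":1},{"offset":[45,0,0],"rot":[0,0,-4.5],"claw":1},{"offset":[45,0,0],"rot":[0,0,-4.5],"claw":1},{"offset":[45,0,0],"rot":[0,0,-4.5],"claw":1},{"offset":[45,0,0],"rot":[0,0,-4.5],"claw":1}]' 40
python3 - <<'E'
from fit import *
s=status.observe();print(s['clock'],s['position'],s['tool_rot'],s['qpos'],s['force'])
d=np.load('top.npz')
# wood rim
hsv=cv2.cvtColor(d['color'],cv2.COLOR_RGB2HSV)
m=np.zeros((400,640),bool); m[200:280,360:450]=1
m&=(hsv[...,0]>8)&(hsv[...,0]<25)&(hsv[...,1]>70)
p=cloud(d,m); p=p[(p[:,2]>.064)&(p[:,2]<.076)]
r=cv2.minAreaRect((p[:,:2]*1000).astype(np.float32)); print('stand',len(p),r,p[:,2].mean())
E
```

```text
clock: 3.15
position: [0.5606, -0.2739, 0.2146]
tool_rot: [3.141, -0.0, 1.199]
force: [1.4, 0.9, -0.8]
grip_width: 0.0852
3.15 [ 0.5606 -0.2739  0.2146] [ 3.1413 -0.0001  1.1993] [ 0.5876  0.5366 -0.3387  1.5908  0.1973  1.0478 -0.1773] [ 1.3817  0.8604 -0.7626]
stand 518 ((533.7688598632812, -8.38418960571289), (95.38204956054688, 79.0330581665039), 86.94445037841797) 0.07025644776108332
```

```bash
cat > go.py <<'E'
import sys,numpy as np
from scipy.spatial.transform import Rotation as R
from workcell import status
x,y,z,yaw=map(float,sys.argv[1:5]) # mm, deg
s=status.observe(); r=R.from_euler('xyz',s['tool_rot'])
t=R.from_euler('xyz',[180,0,yaw],degrees=True)
print('t',round(s['clock'],2),'pos',np.round(s['position']*1000,1),'rpy',np.round(np.degrees(s['tool_rot']),2),'F',np.round(s['force'],1),'g',round(s['grip_width']*1000,1))
dp=np.array([x,y,z])-s['position']*1000
print('offset cur frame',np.round(r.inv().apply(dp),1),'rotvec deg',np.round((r.inv()*t).as_rotvec(degrees=True),2),' offset in target frame',np.round(t.inv().apply(dp),1))
E
python3 go.py 534.1 -8.3 190 86.3
```

```text
t 3.15 pos [ 560.6 -273.9  214.6] rpy [179.99  -0.    68.72] F [ 1.4  0.9 -0.8] g 85.2
offset cur frame [ 237.9 -121.1   24.6] rotvec deg [ 1.000e-02 -0.000e+00 -1.758e+01]  offset in target frame [263.3 -43.6  24.6]
```

```bash
python3 -m handwheel '[{"offset":[0,0,0],"rot":[0,0,-5.85],"claw":1},{"offset":[0,0,0],"rot":[0,0,-5.85],"claw":1},{"offset":[0,0,0],"rot":[0,0,-5.85],"claw":1},{"offset":[43,-7,4],"rot":[0,0,0],"claw":1},{"offset":[44,-7,4],"rot":[0,0,0],"claw":1},{"offset":[44,-7,4],"rot":[0,0,0],"claw":1},{"offset":[44,-7,4],"rot":[0,0,0],"claw":1},{"offset":[44,-7,4],"rot":[0,0,0],"claw":1},{"offset":[44,-8,4],"rot":[0,0,0],"claw":1},{"offset":[0,0,0],"rot":[0,0,0],"claw":1},{"offset":[0,0,0],"rot":[0,0,0],"claw":1}]'; python3 go.py 534.1 -8.3 104 86.3
```

```text
clock: 4.25
position: [0.5347, -0.0094, 0.1907]
tool_rot: [3.141, 0.0, 1.504]
force: [0.3, -0.6, -0.2]
grip_width: 0.0853
t 4.25 pos [534.7  -9.4 190.7] rpy [179.99   0.    86.2 ] F [ 0.3 -0.6 -0.2] g 85.3
offset cur frame [ 1.  -0.7 86.7] rotvec deg [ 0.01  0.   -0.1 ]  offset in target frame [ 1.  -0.7 86.7]
```

```bash
python3 -m handwheel '[{"offset":[1,-0.7,30],"rot":[0,0,0],"claw":1},{"offset":[0,0,30],"rot":[0,0,0],"claw":1},{"offset":[0,0,18],"rot":[0,0,0],"claw":1},{"offset":[0,0,8],"rot":[0,0,0],"claw":1},{"offset":[0,0,0],"rot":[0,0,0],"claw":1},{"offset":[0,0,0],"rot":[0,0,0],"claw":1}]'; python3 go.py 534.1 -8.3 104 86.3
python3 - <<'E'
from h import *
for n in ['top','side']:
  d=snap(n,n+'1')
E
```

```text
clock: 4.85
position: [0.5346, -0.0095, 0.1054]
tool_rot: [3.141, 0.0, 1.502]
force: [0.8, 0.3, 0.5]
grip_width: 0.0856
t 4.85 pos [534.6  -9.5 105.4] rpy [179.95   0.    86.05] F [0.8 0.3 0.5] g 85.6
offset cur frame [ 1.2 -0.5  1.4] rotvec deg [ 0.05  0.   -0.25]  offset in target frame [ 1.2 -0.5  1.4]
```

View pics/side1.png

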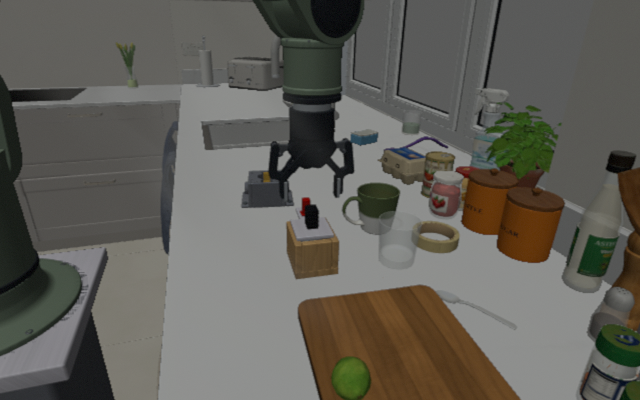

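View pics/top1.png

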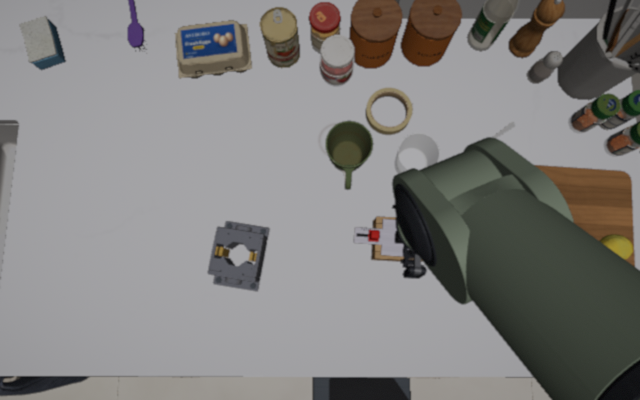

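```bash
python3 - <<'E'
from h import *
d=np.load('side.npz'); t=np.load('top.npz')
print(np.linalg.inv(d['camera_from_world'])[:3,3])
for p in [(.5346,-.0095,.1054),(.5346,-.0095,.1184),(.534,-.008,.118),(.534,-.008,.078)]: print(p,pix(d,p),pix(t,p))
for u,v in [(275,188),(339,190),(342,180),(306,120),(312,212)]: print(u,v,w(d,u,v))
for u,v in [(412,270),(411,262)]: print(u,v,w(t,u,v))
E
```

```text
[ 0.35328707 -0.63948903  0.42599393]
(0.5346, -0.0095, 0.1054) [310.39342154 212.80755788] [403.71151902 236.09591908]
(0.5346, -0.0095, 0.1184) [310.45272301 206.32176686] [404.97649742 235.3848383 ]
(0.534, -0.008, 0.118) [309.90437323 206.21739067] [404.10313819 235.74178681]
(0.534, -0.008, 0.078) [309.73682773 225.8477801 ] [400.37739639 237.84245345]
275 188 [0.52018615 0.25395865 0.04990388]
339 190 [ 0.58320613 -0.02268592  0.15049279]
342 180 [ 0.58972728 -0.01834007  0.16723575]
306 120 [ 0.51662108 -0.04255265  0.28354028]
312 212 [ 0.53404451 -0.02172367  0.11284611]
412 270 [0.47087605 0.00312184 0.239723  ]
411 262 [ 0.48486833 -0.00596455  0.18598876]
```

```bash
python3 - <<'E'
from h import *
c=cv2.imread('pics/side1.png'); cv2.imwrite('pics/s1z.png',cv2.resize(c[130:280,240:380],None,fx=4,fy=4,interpolation=cv2.INTER_CUBIC))
d=snap('side','side1b')
c=cv2.imread('pics/side1b.png'); print(status.observe()['position'])
cv2.imwrite('pics/s1bz.png',cv2.resize(c[130:280,240:380],None,fx=4,fy=4,interpolation=cv2.INTER_CUBIC))
for v in range(180,222,3): print(v,[w(d,u,v).round(3) for u in (272,276,338,341)])
E
```

```text
[ 0.53460432 -0.009284    0.10552345]
180 [array([0.517, 0.274, 0.063]), array([0.525, 0.262, 0.067]), array([ 0.58 , -0.024,  0.17 ]), array([ 0.587, -0.019,  0.168])]
183 [array([0.513, 0.255, 0.063]), array([0.523, 0.254, 0.063]), array([ 0.581, -0.023,  0.164]), array([ 0.588, -0.02 ,  0.162])]
186 [array([0.513, 0.256, 0.055]), array([0.523, 0.253, 0.055]), array([ 0.581, -0.023,  0.159]), array([ 0.588, -0.019,  0.156])]
189 [array([0.513, 0.256, 0.047]), array([0.523, 0.254, 0.047]), array([ 0.581, -0.024,  0.153]), array([ 0.588, -0.019,  0.151])]
192 [array([0.513, 0.255, 0.04 ]), array([0.522, 0.254, 0.039]), array([ 0.582, -0.022,  0.146]), array([ 0.589, -0.019,  0.145])]
195 [array([0.513, 0.256, 0.031]), array([0.522, 0.253, 0.031]), array([ 0.582, -0.023,  0.141]), array([0.702, 0.28 , 0.   ])]
198 [array([0.512, 0.255, 0.024]), array([0.522, 0.255, 0.023]), array([0.687, 0.261, 0.002]), array([ 0.696,  0.263, -0.001])]
201 [array([0.512, 0.255, 0.016]), array([0.522, 0.254, 0.015]), array([ 0.682,  0.247, -0.   ]), array([ 0.69 ,  0.245, -0.001])]
204 [array([0.512, 0.255, 0.007]), array([0.521, 0.253, 0.007]), array([0.676, 0.228, 0.   ]), array([ 0.683,  0.227, -0.   ])]
207 [array([ 0.511,  0.254, -0.   ]), array([0.521, 0.251, 0.   ]), array([0.669, 0.211, 0.   ]), array([0.676, 0.207, 0.001])]
210 [array([ 0.508,  0.237, -0.   ]), array([ 0.518,  0.235, -0.   ]), array([0.663, 0.194, 0.001]), array([0.669, 0.188, 0.003])]
213 [array([0.505, 0.22 , 0.   ]), array([0.514, 0.218, 0.   ]), array([ 0.659,  0.181, -0.001]), array([0.664, 0.174, 0.002])]
216 [array([ 0.502,  0.205, -0.   ]), array([0.511, 0.201, 0.001]), array([0.653, 0.163, 0.   ]), array([ 0.66 ,  0.162, -0.   ])]
219 [array([ 0.499,  0.191, -0.001]), array([0.507, 0.185, 0.001]), array([ 0.648,  0.149, -0.   ]), array([ 0.655,  0.149, -0.001])]
```

View pics/s1bz.png

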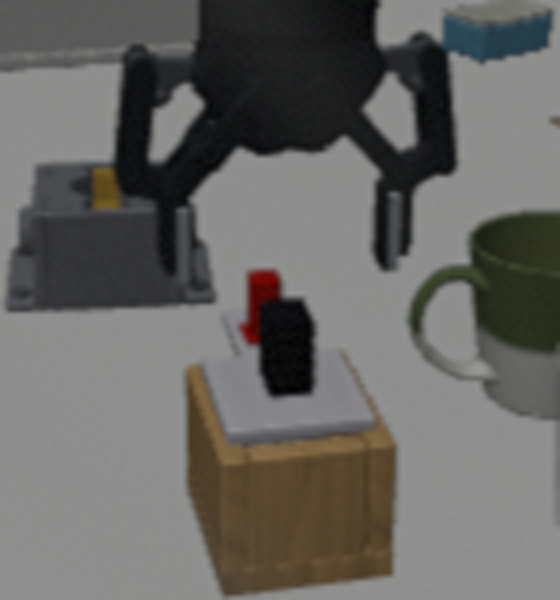

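```bash
python3 - <<'E'
from h import *
d=np.load('side.npz')
for v in range(140,174,3): print(v,[w(d,u,v).round(3) for u in (290,300,308,316,325)])
m=np.zeros((400,640),bool); m[60:200,265:360]=1
p=cloud(d,m); p=p[(p[:,1]<.06)&(p[:,2]>.12)]
h=[(z,(p[(p[:,2]>z)&(p[:,2]<z+.01)][:,:2].min(0).round(3),p[(p[:,2]>z)&(p[:,2]<z+.01)][:,:2].max(0).round(3))) for z in np.arange(.12,.3,.01) if ((p[:,2]>z)&(p[:,2]<z+.01)).any()]
for a in h: print(a)
E
```

```text
140 [array([ 0.497, -0.013,  0.245]), array([ 0.51 , -0.032,  0.249]), array([ 0.52 , -0.042,  0.251]), array([ 0.533, -0.044,  0.251]), array([ 0.556, -0.021,  0.243])]
143 [array([ 0.497, -0.015,  0.24 ]), array([ 0.513, -0.019,  0.24 ]), array([ 0.527, -0.019,  0.239]), array([ 0.54 , -0.02 ,  0.239]), array([ 0.555, -0.022,  0.238])]
146 [array([ 0.497, -0.017,  0.236]), array([ 0.513, -0.019,  0.235]), array([ 0.527, -0.019,  0.234]), array([ 0.54 , -0.019,  0.233]), array([ 0.556, -0.021,  0.233])]
149 [array([ 0.497, -0.017,  0.231]), array([ 0.513, -0.019,  0.23 ]), array([ 0.527, -0.019,  0.229]), array([ 0.54 , -0.021,  0.229]), array([ 0.556, -0.021,  0.227])]
152 [array([ 0.497, -0.016,  0.225]), array([ 0.513, -0.019,  0.225]), array([ 0.525, -0.026,  0.226]), array([ 0.54 , -0.022,  0.224]), array([ 0.555, -0.025,  0.224])]
155 [array([ 0.497, -0.014,  0.219]), array([ 0.511, -0.027,  0.222]), array([ 0.525, -0.026,  0.221]), array([ 0.54 , -0.021,  0.218]), array([ 0.553, -0.03 ,  0.22 ])]
158 [array([0.502, 0.007, 0.207]), array([ 0.512, -0.025,  0.216]), array([ 0.52
[... 1633 characters left out ...]
 array([0.604, 0.007])))
(np.float64(0.22000000000000008), (array([ 0.465, -0.031]), array([0.604, 0.007])))
(np.float64(0.2300000000000001), (array([ 0.465, -0.028]), array([0.601, 0.008])))
(np.float64(0.2400000000000001), (array([ 0.472, -0.043]), array([0.597, 0.004])))
(np.float64(0.2500000000000001), (array([ 0.497, -0.048]), array([ 0.568, -0.008])))
(np.float64(0.2600000000000001), (array([ 0.496, -0.049]), array([ 0.567, -0.008])))
(np.float64(0.27000000000000013), (array([ 0.497, -0.047]), array([ 0.566, -0.009])))
(np.float64(0.28000000000000014), (array([ 0.497, -0.049]), array([ 0.569, -0.01 ])))
(np.float64(0.29000000000000015), (array([ 0.497, -0.048]), array([0.571, 0.011])))
```

The depth image puts the fingertips at z≈0.138 and the body at about 0.197. The reported TCP would put them at about 0.10 and 0.16, so the real tool seems to sit about 38 mm higher. I'll descend a little and check again.

```bash
python3 -m handwheel '[{"offset":[0,0,10],"rot":[0,0,0],"claw":1},{"offset":[0,0,8],"rot":[0,0,0],"claw":1},{"offset":[0,0,0],"rot":[0,0,0],"claw":1}]'; python3 go.py 534.1 -8.3 104 86.3
cat > tips.py <<'E'
from h import *
import sys
d=snap('side',sys.argv[1])
s=status.observe(); print(s['position'],s['qpos'],s['force'])
m=np.zeros((400,640),bool); m[60:215,255:370]=1
p=cloud(d,m); p=p[(p[:,1]<.06)&(p[:,2]>.07)]
q=p[p[:,0]>.57]; print('finger tip z right',q[:,2].min(), 'left',p[(p[:,0]<.505)][:,2].min())
b=p[(abs(p[:,0]-.535)<.012)&(p[:,2]>.13)]; print('body z',b[:,2].min())
E
python3 tips.py side2
```

```text
clock: 5.3
position: [0.5333, -0.0091, 0.0853]
tool_rot: [-3.14, 0.0, 1.503]
force: [0.2, -0.4, 0.7]
grip_width: 0.0853
t 5.3 pos [533.3  -9.1  85.3] rpy [-1.7989e+02  1.0000e-02  8.6100e+01] F [ 0.2 -0.4  0.7] g 85.3
offset cur frame [  0.9   0.7 -18.7] rotvec deg [-0.11  0.01 -0.2 ]  offset in target frame [  0.9   0.7 -18.7]
[ 0.53360399 -0.00902552  0.08586667] [ 0.20932854  0.58603497 -0.41303331  1.93059234  0.35264027  0.69711404
 -0.48413415] [ 0.30514667 -0.47297244  0.05664037]
finger tip z right 0.07171321575157086 left 0.11633928241028246
body z 0.1747115254877597
```

```bash
python3 -m handwheel '[{"offset":[0.5,0,10],"rot":[0,0,0],"claw":1},{"offset":[0,0,8],"rot":[0,0,0],"claw":1},{"offset":[0,0,0],"rot":[0,0,0],"claw":1},{"offset":[0,0,0],"rot":[0,0,0],"claw":1}]'; python3 tips.py side3; python3 -c "
import cv2
c=cv2.imread('pics/side3.png'); cv2.imwrite('pics/s3z.png',cv2.resize(c[130:280,240:380],None,fx=4,fy=4,interpolation=cv2.INTER_CUBIC))"
```

```text
clock: 5.75
position: [0.534, -0.0085, 0.0684]
tool_rot: [-3.141, -0.0, 1.503]
force: [-0.1, 0.2, 0.5]
grip_width: 0.0854
[ 0.53409251 -0.00850058  0.06858388] [ 0.19685333  0.61290582 -0.39842373  1.93945507  0.37181217  0.66116561
 -0.5014948 ] [-0.437792    0.52933139 -0.18836889]
finger tip z right 0.07013036341802537 left 0.10820151601855355
body z 0.15825283925379713
```

View pics/s3z.png

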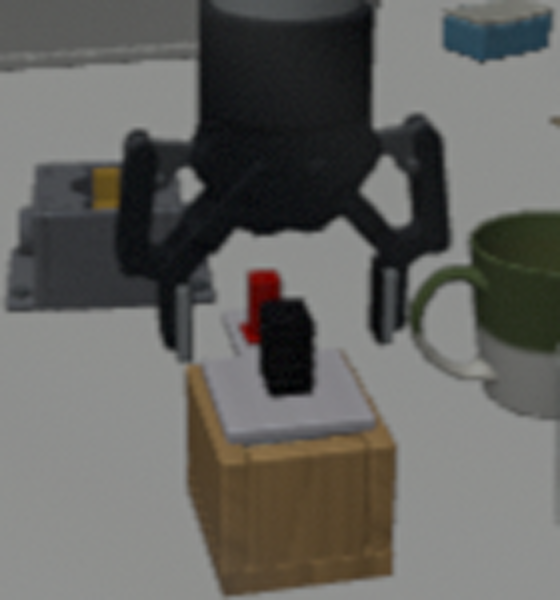

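```bash
python3 - <<'E'
from h import *
d=np.load('side.npz')
for v in range(206,224,2): print(v,[w(d,u,v).round(3) for u in (283,285,286,335,337,339)])
E
```

```text
206 [array([ 0.484, -0.012,  0.126]), array([ 0.487, -0.016,  0.128]), array([ 0.488, -0.016,  0.128]), array([ 0.577, -0.021,  0.119]), array([ 0.581, -0.021,  0.119]), array([ 0.586, -0.019,  0.117])]
208 [array([ 0.483, -0.014,  0.123]), array([ 0.486, -0.016,  0.124]), array([ 0.488, -0.017,  0.124]), array([ 0.577, -0.022,  0.115]), array([ 0.581, -0.023,  0.115]), array([ 0.586, -0.019,  0.113])]
210 [array([ 0.484, -0.012,  0.119]), array([ 0.486, -0.016,  0.12 ]), array([ 0.488, -0.016,  0.12 ]), array([ 0.578, -0.021,  0.111]), array([ 0.582, -0.02 ,  0.11 ]), array([ 0.587, -0.017,  0.108])]
212 [array([ 0.483, -0.013,  0.115]), array([ 0.486, -0.016,  0.116]), array([ 0.488, -0.015,  0.116]), array([ 0.577, -0.022,  0.108]), array([ 0.581, -0.022,  0.107]), array([ 0.587, -0.017,  0.104])]
214 [array([ 0.483, -0.013,  0.111]), array([ 0.486, -0.016,  0.112]), array([ 0.488, -0.016,  0.112]), array([ 0.578, -0.021,  0.103]), array([ 0.582, -0.021,  0.103]), array([ 0.659,  0.174, -0.   ])]
216 [array([ 0.483, -0.013,  0.107]), array([ 0.486, -0.015,  0.108]), array([ 0.488, -0.016,  0.108]), array([0.645, 0.163, 0.002]), array([0.65 , 0.162, 0.001]), array([0.655, 0.163, 0.   ])]
218 [array([ 0.484, -0.008,  0.101]), array([ 0.486, -0.015,  0.104]), array([ 0.488, -0.016,  0.104]), array([0.642, 0.156, 0.   ]), array([ 0.648,  0.156, -0.001]), array([ 0.652,  0.154, -0.   ])]
220 [array([0.522, 0.173, 0.002]), array([ 0.486, -0.014,  0.099]), array([ 0.488, -0.015,  0.099]), array([ 0.64 ,  0.147, -0.001]), array([ 0.644,  0.146, -0.   ]), array([0.648, 0.144, 0.   ])]
222 [array([ 0.521,  0.169, -0.001]), array([0.524, 0.164, 0.001]), array([0.499, 0.036, 0.069]), array([0.636, 0.136, 0.   ]), array([ 0.641,  0.137, -0.001]), array([0.645, 0.133, 0.   ])]
```

```bash
python3 -m handwheel '[{"offset":[0,0,2],"rot":[0,0,0],"claw":0.3},{"offset":[0,0,0],"rot":[0,0,0],"claw":-0.2},{"offset":[0,0,0],"rot":[0,0,0],"claw":-0.6},{"offset":[0,0,0],"rot":[0,0,0],"claw":-1},{"offset":[0,0,0],"rot":[0,0,0],"claw":-1},{"offset":[0,0,0],"rot":[0,0,0],"claw":-1},{"offset":[0,0,0],"rot":[0,0,0],"claw":-1},{"offset":[0,0,0],"rot":[0,0,0],"claw":-1}]' 60; python3 tips.py side4; python3 -c "
import cv2
c=cv2.imread('pics/side4.png'); cv2.imwrite('pics/s4z.png',cv2.resize(c[130:280,240:380],None,fx=4,fy=4,interpolation=cv2.INTER_CUBIC))"
```

```text
clock: 6.6
position: [0.5348, -0.0086, 0.067]
tool_rot: [3.14, -0.0, 1.502]
force: [2.4, -1.5, 5.5]
grip_width: 0.0218
[ 0.53475162 -0.0086117   0.06701992] [ 0.19569139  0.61548231 -0.39666823  1.93983835  0.37419524  0.65679232
 -0.50336714] [ 2.44538341 -0.6882677   5.34917062]
finger tip z right 0.07058973107229194 left 0.12594195104970773
body z 0.13085232899150911
```

View pics/s4z.png

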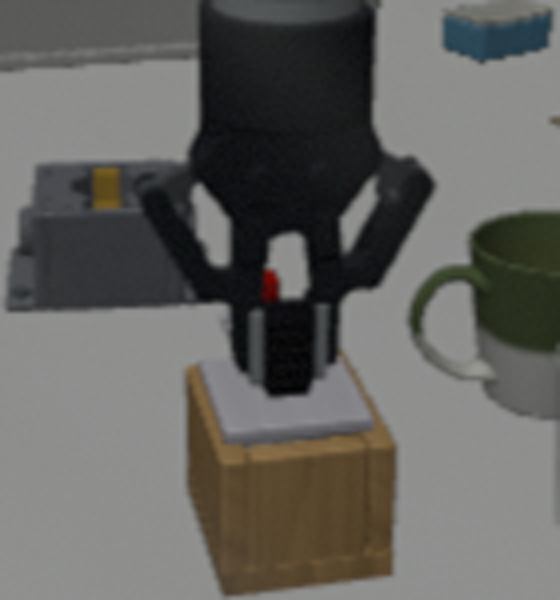

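```bash
python3 -m handwheel '[{"offset":[0,0,-4],"rot":[0,0,0],"claw":-1},{"offset":[0,0,-10],"rot":[0,0,0],"claw":-1},{"offset":[0,0,-18],"rot":[0,0,0],"claw":-1},{"offset":[0,0,-18],"rot":[0,0,0],"claw":-1},{"offset":[0,0,-18],"rot":[0,0,0],"claw":-1},{"offset":[0,0,-7],"rot":[0,0,0],"claw":-1},{"offset":[0,0,0],"rot":[0,0,0],"claw":-1},{"offset":[0,0,0],"rot":[0,0,0],"claw":-1}]'; python3 go.py 504.9 302.5 147 80.65;python3 -c "
from h import *
d=snap('side','side5'); d=snap('top','top5')"
```

```text
clock: 7.45
position: [0.5336, -0.0087, 0.141]
tool_rot: [-3.141, 0.0, 1.503]
force: [-0.1, -0.3, -8.5]
grip_width: 0.0215
t 7.45 pos [533.6  -8.7 141. ] rpy [-1.7995e+02  1.0000e-02  8.6090e+01] F [-0.1 -0.3 -8.5] g 21.5
offset cur frame [308.5 -49.9  -6. ] rotvec deg [-0.05  0.01  5.44]  offset in target frame [302.4 -78.9  -6. ]
```

View pics/side5.png

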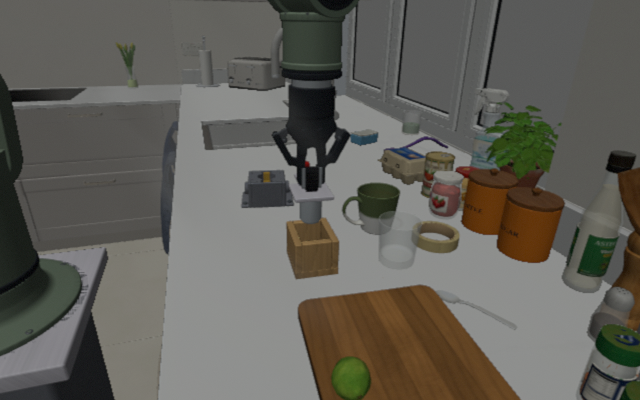

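View pics/top5.png

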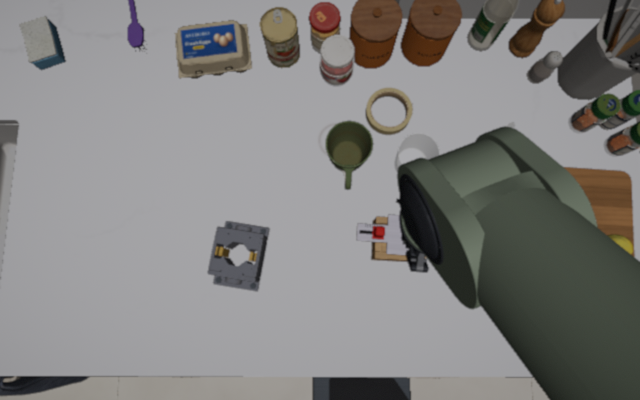

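```bash
python3 -m handwheel '[{"offset":[20,-3,0],"rot":[0,0,0],"claw":-1},{"offset":[36,-6,0],"rot":[0,0,0],"claw":-1},{"offset":[36,-6,0],"rot":[0,0,0],"claw":-1},{"offset":[36,-6,0],"rot":[0,0,0],"claw":-1},{"offset":[36,-6,0],"rot":[0,0,0],"claw":-1},{"offset":[36,-6,0],"rot":[0,0,0],"claw":-1},{"offset":[36,-6,0],"rot":[0,0,0],"claw":-1},{"offset":[36,-6,0],"rot":[0,0,0],"claw":-1},{"offset":[36,-5,0],"rot":[0,0,2.7],"claw":-1},{"offset":[0,0,0],"rot":[0,0,2.7],"claw":-1},{"offset":[0,0,0],"rot":[0,0,0],"claw":-1},{"offset":[0,0,0],"rot":[0,0,0],"claw":-1}]'; python3 go.py 504.9 302.5 141 80.65;python3 -c "
from h import *
d=snap('side','side6'); d=snap('top','top6')"
```

```text
clock: 8.75
position: [0.505, 0.3012, 0.1409]
tool_rot: [-3.141, 0.001, 1.409]
force: [0.2, -0.3, -8.5]
grip_width: 0.0214
t 8.75 pos [505.  301.2 140.9] rpy [-1.7996e+02  8.0000e-02  8.0740e+01] F [ 0.2 -0.3 -8.5] g 21.4
offset cur frame [ 1.2 -0.3 -0.1] rotvec deg [-0.04  0.08  0.09]  offset in target frame [ 1.2 -0.3 -0.1]
```

View pics/side6.png

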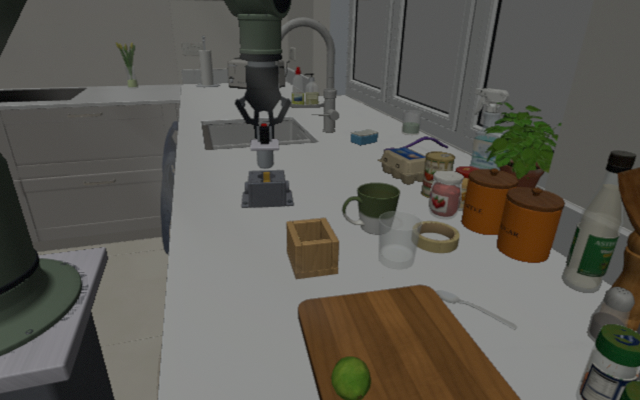

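View pics/top6.png

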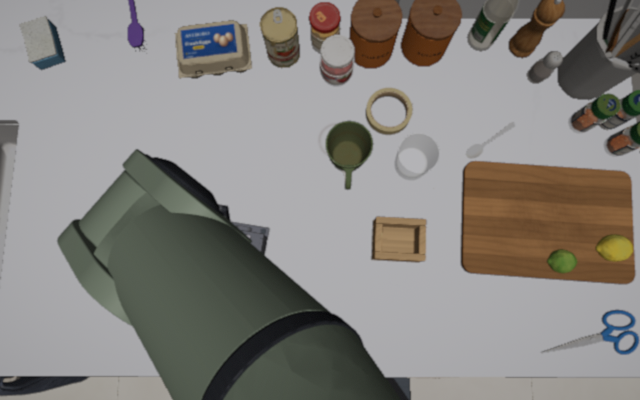

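```bash
python3 - <<'E'
from fit import *
import cv2
d0={k:v for k,v in np.load('top.npz').items()}  # top6
# stand empty now: measure rim
p,r=rect(d0,(360,200,450,280),.064,.076); print('stand rim',len(p),r)
s=np.load('side.npz')
# gauge flange & barrel in side view: project hypothesised points
c=s['color'][:,:,::-1]
cv2.imwrite('pics/s6z.png',cv2.resize(c[100:220,220:320],None,fx=6,fy=5,interpolation=cv2.INTER_CUBIC))
m=np.zeros((400,640),bool); m[130:215,235:300]=1
p=cloud(s,m)
for nm,a,b in [('barrel top',.060,.07),('stem',.098,.136),('flangetop',.15,.156),('flange band',.143,.158)]:
    q=p[(p[:,2]>a)&(p[:,2]<b)&(abs(p[:,1]-.30)<.08)&(abs(p[:,0]-.505)<.08)]; print(nm,len(q),q.mean(0),q.min(0),q.max(0))
E
```

```text
stand rim 1126 ((534.2186279296875, -8.813819885253906), (96.80731201171875, 80.16764831542969), 87.14640045166016)
barrel top 463 [0.5046 0.295  0.0647] [0.4544 0.248  0.0601] [0.5558 0.3513 0.0675]
stem 246 [0.5024 0.2872 0.1173] [0.4849 0.2793 0.0981] [0.5228 0.3061 0.1359]
flangetop 198 [0.5033 0.2941 0.1514] [0.4676 0.2628 0.15  ] [0.542  0.3385 0.156 ]
flange band 284 [0.5017 0.2868 0.1503] [0.467  0.2601 0.143 ] [0.542  0.3385 0.1575]
```

View pics/s6z.png

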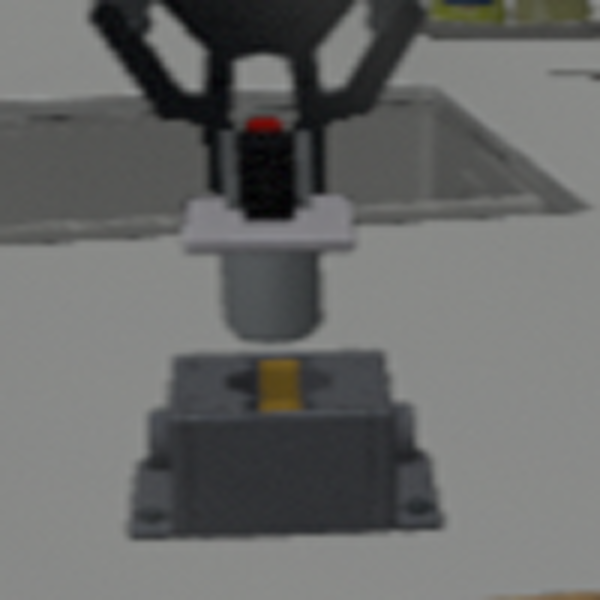

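```bash
python3 - <<'E'
from fit import *
from scipy.optimize import least_squares
s={k:v for k,v in np.load('side.npz').items()}
m=np.zeros((400,640),bool); m[130:215,235:300]=1
p=cloud(s,m)
near=(abs(p[:,1]-.30)<.09)&(abs(p[:,0]-.505)<.09)
q=p[near&(p[:,2]>.104)&(p[:,2]<.138)]
f=lambda c:np.hypot(q[:,0]-c[0],q[:,1]-c[1])-.0205
r=least_squares(f,[.505,.3],loss='soft_l1',f_scale=.001); print('stem',r.x,np.abs(r.fun).mean(),len(q))
# tangential extents: direction perpendicular to view
C=np.linalg.inv(s['camera_from_world'])[:3,3]
v=np.array([.505,.302])-C[:2]; v/=np.linalg.norm(v); n=np.array([v[1],-v[0]])
e=q[:,:2]@n; print('stem lateral range',e.min(),e.max(),(e.min()+e.max())/2,'pred centre',np.array([.505,.3012])@n)
q=p[near&(p[:,2]>.0625)&(p[:,2]<.070)]; R=cv2.minAreaRect((q[:,:2]*1000).astype(np.float32)); print('barrel top',len(q),R)
q=p[near&(p[:,2]>.149)&(p[:,2]<.157)]; R=cv2.minAreaRect((q[:,:2]*1000).astype(np.float32)); print('flange',len(q),R,q[:,2].mean())
a=cv2.imread('pics/top0.png');b=cv2.imread('pics/top5.png')
d=np.load('top.npz')
for nm,im,z in [('t0',a,.1125),('t5',b,.1865)]:
    h=cv2.cvtColor(im,cv2.COLOR_BGR2HSV); mm=((h[...,0]<8)|(h[...,0]>172))&(h[...,1]>150); mm[:200]=0;mm[280:]=0;mm[:,:350]=0;mm[:,400:]=0
    # top face: brightest red
    vv,uu=np.nonzero(mm); print(nm,len(vv),uu.mean(),vv.mean(), w(d,uu.mean(),vv.mean(),z), (uu.min(),uu.max(),vv.min(),vv.max()))
E
```

```text
stem [0.5052 0.3033] 0.000995897243205648 215
stem lateral range 0.4300648313851882 0.46957625795083835 0.44982054466801324 pred centre 0.4506507562515409
barrel top 398 ((506.3673400878906, 301.55987548828125), (93.88994598388672, 91.12127685546875), 80.04194641113281)
flange 220 ((504.880615234375, 299.10113525390625), (72.12535858154297, 67.00218963623047), 81.98047637939453) 0.15139286600377327
t0 96 373.40625 235.4375 [0.535  0.046  0.1125] (np.int64(368), np.int64(378), np.int64(230), np.int64(240))
t5 120 377.98333333333335 232.31666666666666 [0.5328 0.0465 0.1865] (np.int64(372), np.int64(383), np.int64(227), np.int64(238))
```

```bash
python3 -m handwheel '[{"offset":[0.5,1.1,8],"rot":[0,0,0],"claw":-1},{"offset":[0,0,8],"rot":[0,0,0],"claw":-1},{"offset":[0,0,5],"rot":[0,0,0],"claw":-1},{"offset":[0,0,0],"rot":[0,0,0],"claw":-1},{"offset":[0,0,0],"rot":[0,0,0],"claw":-1}]'; python3 go.py 506.1 302.8 141 80.65;python3 -c "
from h import *
d=snap('side','side7')
c=d['color'][:,:,::-1]
cv2.imwrite('pics/s7z.png',cv2.resize(c[120:220,220:320],None,fx=6,fy=6,interpolation=cv2.INTER_CUBIC))
"
```

```text
clock: 9.35
position: [0.5063, 0.3024, 0.1205]
tool_rot: [-3.141, 0.0, 1.408]
force: [0.2, -0.7, -8.8]
grip_width: 0.0214
t 9.35 pos [506.3 302.4 120.5] rpy [-179.98    0.     80.7 ] F [ 0.2 -0.7 -8.8] g 21.4
offset cur frame [  0.3  -0.3 -20.5] rotvec deg [-0.02  0.    0.05]  offset in target frame [  0.3  -0.3 -20.5]
```

View pics/s7z.png

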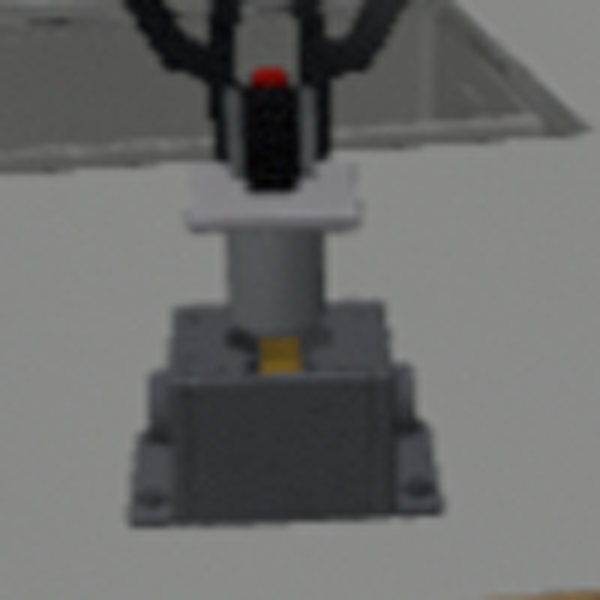

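```bash
python3 -m handwheel '[{"offset":[0,0.3,2],"rot":[0,0,0],"claw":-1},{"offset":[0,0,2],"rot":[0,0,0],"claw":-1},{"offset":[0,0,1.5],"rot":[0,0,0],"claw":-1},{"offset":[0,0,1.5],"rot":[0,0,0],"claw":-1},{"offset":[0,0,1.5],"rot":[0,0,0],"claw":-1},{"offset":[0,0,0],"rot":[0,0,0],"claw":-1}]'; python3 go.py 506.1 302.8 141 80.65
```

```text
clock: 10.0
position: [0.5066, 0.3023, 0.1119]
tool_rot: [-3.141, 0.0, 1.408]
force: [-0.7, 0.5, -9.1]
grip_width: 0.0208
t 10.0 pos [506.6 302.3 111.9] rpy [-1.7998e+02  1.0000e-02  8.0690e+01] F [-0.7  0.5 -9.1] g 20.8
offset cur frame [  0.4  -0.6 -29.1] rotvec deg [-0.02  0.01  0.04]  offset in target frame [  0.4  -0.6 -29.1]
```

```bash
python3 -m handwheel '[{"offset":[0,0,1.2],"rot":[0,0,0],"claw":-1},{"offset":[0,0,1.2],"rot":[0,0,0],"claw":-1},{"offset":[0,0,1.2],"rot":[0,0,0],"claw":-1},{"offset":[0,0,1.2],"rot":[0,0,0],"claw":-1},{"offset":[0,0,0],"rot":[0,0,0],"claw":-1}]'; python3 go.py 506.1 302.8 141 80.65
```

```text
clock: 10.5
position: [0.5066, 0.3023, 0.1071]
tool_rot: [-3.141, 0.0, 1.408]
force: [0.2, -1.1, -9.4]
grip_width: 0.0213
t 10.5 pos [506.6 302.3 107.1] rpy [-1.7999e+02  1.0000e-02  8.0690e+01] F [ 0.2 -1.1 -9.4] g 21.3
offset cur frame [  0.4  -0.6 -33.9] rotvec deg [-0.01  0.01  0.04]  offset in target frame [  0.4  -0.6 -33.9]
```

```bash
python3 -m handwheel '[{"offset":[0,0,1.5],"rot":[0,0,0],"claw":-1},{"offset":[0,0,1.5],"rot":[0,0,0],"claw":-1},{"offset":[0,0,1.5],"rot":[0,0,0],"claw":-1},{"offset":[0,0,1.5],"rot":[0,0,0],"claw":-1},{"offset":[0,0,0],"rot":[0,0,0],"claw":-1}]'; python3 go.py 506.1 302.8 141 80.65;python3 -c "
from h import *
d=snap('side','side8')
c=d['color'][:,:,::-1]
cv2.imwrite('pics/s8z.png',cv2.resize(c[120:220,220:320],None,fx=6,fy=6,interpolation=cv2.INTER_CUBIC))
"
```

```text
clock: 11.0
position: [0.5065, 0.3023, 0.101]
tool_rot: [-3.141, 0.0, 1.408]
force: [-0.4, 0.4, -8.0]
grip_width: 0.0214
t 11.0 pos [506.5 302.3 101. ] rpy [-1.7998e+02  1.0000e-02  8.0690e+01] F [-0.4  0.4 -8. ] g 21.4
offset cur frame [  0.4  -0.5 -40. ] rotvec deg [-0.02  0.01  0.04]  offset in target frame [  0.4  -0.5 -40. ]
```

View pics/s8z.png

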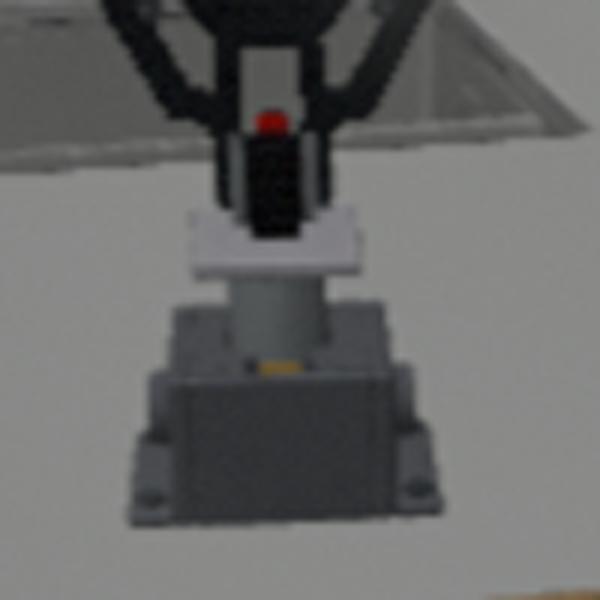

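The stem is entering the bore with no contact force, the flange at about row 272 of the zoom and still roughly 37 mm above the barrel. I'll keep lowering.

```bash
python3 -m handwheel '[{"offset":[0,0,2.5],"rot":[0,0,0],"claw":-1},{"offset":[0,0,2.5],"rot":[0,0,0],"claw":-1},{"offset":[0,0,2.5],"rot":[0,0,0],"claw":-1},{"offset":[0,0,2.5],"rot":[0,0,0],"claw":-1},{"offset":[0,0,0],"rot":[0,0,0],"claw":-1}]'; python3 go.py 506.1 302.8 141 80.65
```

```text
clock: 11.55
position: [0.5065, 0.3022, 0.0909]
tool_rot: [-3.141, 0.0, 1.408]
force: [-0.4, 0.0, -8.8]
grip_width: 0.0212
t 11.55 pos [506.5 302.2  90.9] rpy [-1.7997e+02  2.0000e-02  8.0690e+01] F [-0.4  0.  -8.8] g 21.2
offset cur frame [  0.5  -0.5 -50.1] rotvec deg [-0.03  0.02  0.04]  offset in target frame [  0.5  -0.5 -50.1]
```

```bash
python3 -m handwheel '[{"offset":[0,0,2.5],"rot":[0,0,0],"claw":-1},{"offset":[0,0,2.5],"rot":[0,0,0],"claw":-1},{"offset":[0,0,2.5],"rot":[0,0,0],"claw":-1},{"offset":[0,0,2.5],"rot":[0,0,0],"claw":-1},{"offset":[0,0,0],"rot":[0,0,0],"claw":-1}]'; python3 go.py 506.1 302.8 141 80.65
```

```text
clock: 12.05
position: [0.5065, 0.3023, 0.0809]
tool_rot: [-3.141, 0.0, 1.408]
force: [0.1, -0.4, -8.7]
grip_width: 0.0215
t 12.05 pos [506.5 302.3  80.9] rpy [-1.7997e+02  2.0000e-02  8.0690e+01] F [ 0.1 -0.4 -8.7] g 21.5
offset cur frame [  0.4  -0.5 -60.1] rotvec deg [-0.03  0.02  0.04]  offset in target frame [  0.5  -0.5 -60.1]
```

```bash
python3 -m handwheel '[{"offset":[0,0,2.5],"rot":[0,0,0],"claw":-1},{"offset":[0,0,2.5],"rot":[0,0,0],"claw":-1},{"offset":[0,0,2.5],"rot":[0,0,0],"claw":-1},{"offset":[0,0,2.5],"rot":[0,0,0],"claw":-1},{"offset":[0,0,1.5],"rot":[0,0,0],"claw":-1},{"offset":[0,0,0],"rot":[0,0,0],"claw":-1}]'; python3 go.py 506.1 302.8 141 80.65
```

```text
clock: 12.65
position: [0.5066, 0.3023, 0.0696]
tool_rot: [-3.141, 0.0, 1.408]
force: [0.4, 0.2, -9.4]
grip_width: 0.0209
t 12.65 pos [506.6 302.3  69.6] rpy [-1.7998e+02  1.0000e-02  8.0690e+01] F [ 0.4  0.2 -9.4] g 20.9
offset cur frame [  0.4  -0.6 -71.4] rotvec deg [-0.02  0.01  0.04]  offset in target frame [  0.4  -0.5 -71.4]
```

```bash
python3 -m handwheel '[{"offset":[0,0,1],"rot":[0,0,0],"claw":-1},{"offset":[0,0,1],"rot":[0,0,0],"claw":-1},{"offset":[0,0,0.7],"rot":[0,0,0],"claw":-1},{"offset":[0,0,0],"rot":[0,0,0],"claw":-1}]'; python3 go.py 506.1 302.8 141 80.65
```

```text
clock: 13.05
position: [0.5066, 0.3024, 0.067]
tool_rot: [-3.141, 0.0, 1.408]
force: [0.8, -0.2, -9.7]
grip_width: 0.0211
t 13.05 pos [506.6 302.4  67. ] rpy [-179.99    0.     80.69] F [ 0.8 -0.2 -9.7] g 21.1
offset cur frame [  0.3  -0.6 -74. ] rotvec deg [-0.01  0.    0.04]  offset in target frame [  0.4  -0.6 -74. ]
```

```bash
python3 -m handwheel '[{"offset":[0,0,0.7],"rot":[0,0,0],"claw":-1},{"offset":[0,0,0.7],"rot":[0,0,0],"claw":-1},{"offset":[0,0,0.5],"rot":[0,0,0],"claw":-1},{"offset":[0,0,0],"rot":[0,0,0],"claw":-1}]'; python3 go.py 506.1 302.8 141 80.65
```

```text
clock: 13.45
position: [0.5066, 0.3023, 0.0651]
tool_rot: [-3.142, 0.0, 1.408]
force: [0.5, 0.3, -8.9]
grip_width: 0.0215
t 13.45 pos [506.6 302.3  65.1] rpy [-180.      0.     80.69] F [ 0.5  0.3 -8.9] g 21.5
offset cur frame [  0.4  -0.6 -75.9] rotvec deg [-0.    0.    0.04]  offset in target frame [  0.4  -0.6 -75.9]
```

```bash
python3 -m handwheel '[{"offset":[0,0,0.5],"rot":[0,0,0],"claw":-1},{"offset":[0,0,0.5],"rot":[0,0,0],"claw":-1},{"offset":[0,0,0],"rot":[0,0,0],"claw":-1}]'; python3 go.py 506.1 302.8 141 80.65
```

```text
clock: 13.75
position: [0.5067, 0.3024, 0.0642]
tool_rot: [-3.142, 0.0, 1.408]
force: [0.4, 0.1, -8.9]
grip_width: 0.0212
t 13.75 pos [506.7 302.4  64.2] rpy [-180.      0.     80.69] F [ 0.4  0.1 -8.9] g 21.2
offset cur frame [  0.4  -0.6 -76.8] rotvec deg [-0.    0.    0.04]  offset in target frame [  0.4  -0.6 -76.8]
```

```bash
python3 -m handwheel '[{"offset":[0,0,0.5],"rot":[0,0,0],"claw":-1},{"offset":[0,0,0.5],"rot":[0,0,0],"claw":-1},{"offset":[0,0,0],"rot":[0,0,0],"claw":-1}]'; python3 go.py 506.1 302.8 141 80.65
```

```text
clock: 14.05
position: [0.5068, 0.3025, 0.0635]
tool_rot: [3.141, -0.0, 1.408]
force: [-2.3, -0.7, -2.9]
grip_width: 0.0211
t 14.05 pos [506.8 302.5  63.5] rpy [ 1.7998e+02 -1.0000e-02  8.0690e+01] F [-2.3 -0.7 -2.9] g 21.1
offset cur frame [  0.2  -0.7 -77.5] rotvec deg [ 0.02 -0.01  0.04]  offset in target frame [  0.2  -0.7 -77.5]
```

```bash
python3 -m handwheel '[{"offset":[0,0,0.4],"rot":[0,0,0],"claw":-1},{"offset":[0,0,0.4],"rot":[0,0,0],"claw":-1},{"offset":[0,0,0],"rot":[0,0,0],"claw":-1}]'; python3 go.py 506.1 302.8 141 80.65
```

```text
clock: 14.35
position: [0.5068, 0.3028, 0.0632]
tool_rot: [3.141, -0.001, 1.408]
force: [-4.9, -0.7, 10.3]
grip_width: 0.0211
t 14.35 pos [506.8 302.8  63.2] rpy [ 1.7997e+02 -3.0000e-02  8.0700e+01] F [-4.9 -0.7 10.3] g 21.1
offset cur frame [ -0.   -0.6 -77.8] rotvec deg [ 0.03 -0.03  0.05]  offset in target frame [ -0.1  -0.7 -77.8]
```

```bash
python3 -m handwheel '[{"offset":[0,0,-0.6],"rot":[0,0,0],"claw":-1},{"offset":[0,0,0],"rot":[0,0,0],"claw":-0.6},{"offset":[0,0,0],"rot":[0,0,0],"claw":0},{"offset":[0,0,0],"rot":[0,0,0],"claw":1},{"offset":[0,0,0],"rot":[0,0,0],"claw":1},{"offset":[0,0,0],"rot":[0,0,0],"claw":1},{"offset":[0,0,0],"rot":[0,0,0],"claw":1}]'; python3 go.py 515.2 354.1 64 80.7;python3 -c "
from h import *
d=snap('side','side9')
c=d['color'][:,:,::-1]
cv2.imwrite('pics/s9z.png',cv2.resize(c[120:220,220:320],None,fx=6,fy=6,interpolation=cv2.INTER_CUBIC))
m=np.zeros((400,640),bool); m[130:215,235:300]=1
p=cloud(d,m);q=p[(abs(p[:,0]-.505)<.06)&(abs(p[:,1]-.3)<.06)&(p[:,2]>.071)&(p[:,2]<.079)]
print(len(q),q.mean(0),cv2.minAreaRect((q[:,:2]*1000).astype(np.float32)))
"
```

```text
clock: 15.05
position: [0.5068, 0.3024, 0.063]
tool_rot: [3.141, -0.0, 1.408]
force: [-0.3, -1.4, -0.1]
grip_width: 0.085
t 15.05 pos [506.8 302.4  63. ] rpy [ 1.7999e+02 -1.0000e-02  8.0690e+01] F [-0.3 -1.4 -0.1] g 85.0
offset cur frame [52.4 -0.  -1. ] rotvec deg [ 0.01 -0.01 -0.01]  offset in target frame [52.4 -0.  -1. ]
257 [0.50591421 0.29550461 0.07366757] ((508.2744445800781, 311.8153381347656), (94.76480865478516, 67.2235107421875), 79.30894470214844)
```

View pics/s9z.png

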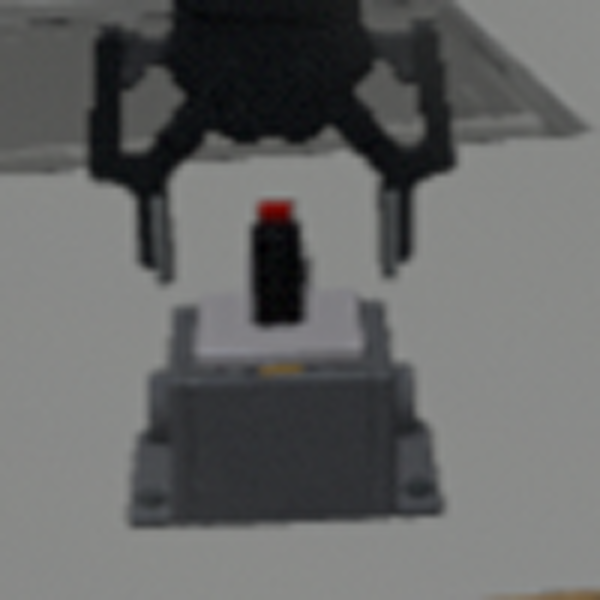

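```bash
python3 -m handwheel '[{"offset":[13,0,-1],"rot":[0,0,0],"claw":1},{"offset":[20,0,0],"rot":[0,0,0],"claw":1},{"offset":[14,0,0],"rot":[0,0,0],"claw":1},{"offset":[6,0,0],"rot":[0,0,0],"claw":1},{"offset":[0,0,0],"rot":[0,0,0],"claw":1},{"offset":[0,0,0],"rot":[0,0,0],"claw":1}]'; python3 go.py 515.2 354.1 64 80.7;python3 -c "
from h import *
d=snap('side','side10')
c=d['color'][:,:,::-1]
cv2.imwrite('pics/s10z.png',cv2.resize(c[120:220,220:320],None,fx=6,fy=6,interpolation=cv2.INTER_CUBIC))
d=snap('top','top10')
c=d['color'][:,:,::-1]
cv2.imwrite('pics/t10z.png',cv2.resize(c[200:300,170:290],None,fx=6,fy=6,interpolation=cv2.INTER_CUBIC))
"
```

```text
clock: 15.7
position: [0.5152, 0.3541, 0.0638]
tool_rot: [-3.142, 0.001, 1.408]
force: [-0.6, 0.0, -0.6]
grip_width: 0.0855
t 15.7 pos [515.2 354.1  63.8] rpy [-1.7999e+02  4.0000e-02  8.0680e+01] F [-0.6  0.  -0.6] g 85.5
offset cur frame [ 0.  -0.  -0.2] rotvec deg [-0.01  0.04 -0.02]  offset in target frame [ 0.  -0.  -0.2]
```

View pics/s10z.png

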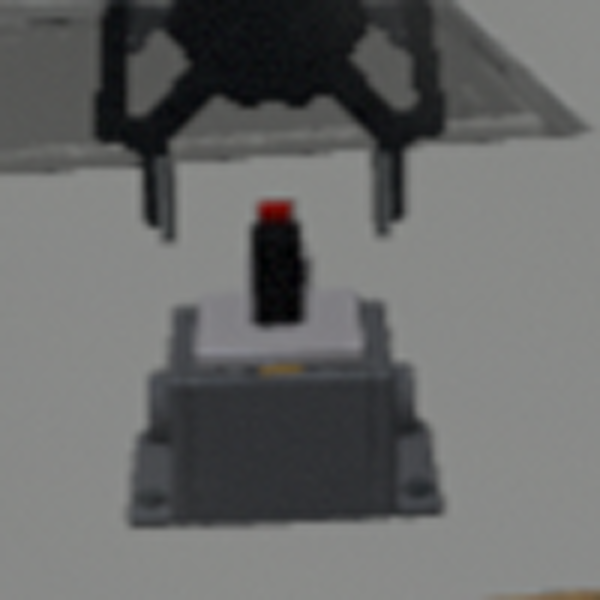

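View pics/t10z.png

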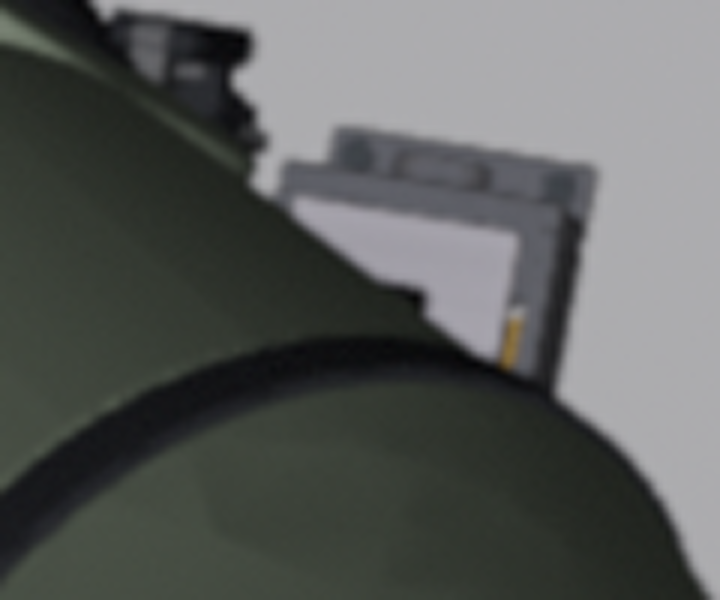

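```bash
python3 -m handwheel '[{"offset":[0,0,0],"rot":[0,0,0],"claw":0.3},{"offset":[0,0,0],"rot":[0,0,0],"claw":-0.2},{"offset":[0,0,0],"rot":[0,0,0],"claw":-0.6},{"offset":[0,0,0],"rot":[0,0,0],"claw":-1},{"offset":[0,0,0],"rot":[0,0,0],"claw":-1},{"offset":[0,0,0],"rot":[0,0,0],"claw":-1},{"offset":[0,0,0],"rot":[0,0,0],"claw":-1},{"offset":[0,0,0],"rot":[0,0,0],"claw":-1}]' 40; python3 go.py 515.2 354.1 64 80.7;python3 -c "
from h import *
d=snap('side','side11')
c=d['color'][:,:,::-1]
cv2.imwrite('pics/s11z.png',cv2.resize(c[120:220,220:320],None,fx=6,fy=6,interpolation=cv2.INTER_CUBIC))"
```

```text
clock: 16.6
position: [0.5153, 0.3547, 0.0641]
tool_rot: [3.142, -0.0, 1.408]
force: [-0.9, -0.4, 3.6]
grip_width: 0.0154
t 16.6 pos [515.3 354.7  64.1] rpy [179.99  -0.    80.69] F [-0.9 -0.4  3.6] g 15.4
offset cur frame [-0.6  0.   0.1] rotvec deg [ 0.01 -0.   -0.01]  offset in target frame [-0.6  0.   0.1]
```

View pics/s11z.png

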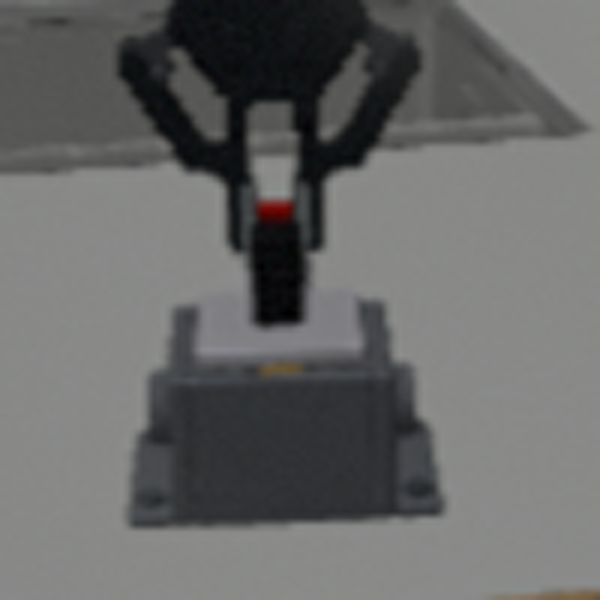

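```bash
python3 -m handwheel '[{"offset":[1,0,0],"rot":[0,0,0],"claw":-1},{"offset":[1,0,0],"rot":[0,0,0],"claw":-1},{"offset":[1,0,0],"rot":[0,0,0],"claw":-1},{"offset":[1,0,0],"rot":[0,0,0],"claw":-1},{"offset":[0,0,0],"rot":[0,0,0],"claw":-1}]' ; python3 -m handwheel '[{"offset":[1.5,0,0],"rot":[0,0,0],"claw":-1},{"offset":[1.5,0,0],"rot":[0,0,0],"claw":-1},{"offset":[1.5,0,0],"rot":[0,0,0],"claw":-1},{"offset":[1.5,0,0],"rot":[0,0,0],"claw":-1}]'
```

```text
clock: 17.15
position: [0.5158, 0.3578, 0.064]
tool_rot: [-3.141, 0.001, 1.408]
force: [-1.7, -5.4, 7.9]
grip_width: 0.015
clock: 17.55
position: [0.5168, 0.3636, 0.064]
tool_rot: [-3.141, 0.002, 1.408]
force: [-2.8, -5.8, 7.8]
grip_width: 0.0152
```

```bash
python3 -m handwheel '[{"offset":[1.5,0,0],"rot":[0,0,0],"claw":-1},{"offset":[1.5,0,0],"rot":[0,0,0],"claw":-1},{"offset":[1.5,0,0],"rot":[0,0,0],"claw":-1},{"offset":[1.5,0,0],"rot":[0,0,0],"claw":-1}]' ; python3 go.py 518.3 373.8 64 80.7
```

```text
clock: 17.95
position: [0.5176, 0.3684, 0.0638]
tool_rot: [-3.141, 0.004, 1.407]
force: [-3.3, -10.8, 9.0]
grip_width: 0.0155
t 17.95 pos [517.6 368.4  63.8] rpy [-179.97    0.21   80.64] F [ -3.3 -10.8   9. ] g 15.5
offset cur frame [ 5.5 -0.2 -0.2] rotvec deg [-0.03  0.21 -0.06]  offset in target frame [ 5.5 -0.2 -0.2]
```

```bash
python3 -m handwheel '[{"offset":[1.5,0,0],"rot":[0,0,0],"claw":-1},{"offset":[1.5,0,0],"rot":[0,0,0],"claw":-1},{"offset":[1,0,0],"rot":[0,0,0],"claw":-1}]' ; python3 go.py 518.3 373.8 64 80.7; python3 -m handwheel '[{"offset":[0.7,0,0],"rot":[0,0,0],"claw":-1},{"offset":[0,0,0],"rot":[0,0,0],"claw":-1}]' ; python3 go.py 518.3 373.8 64 80.7
```

```text
clock: 18.25
position: [0.5182, 0.3722, 0.0637]
tool_rot: [-3.141, 0.004, 1.407]
force: [-4.0, -12.1, 8.9]
grip_width: 0.0154
t 18.25 pos [518.2 372.2  63.7] rpy [-179.96    0.22   80.64] F [ -4.  -12.1   8.9] g 15.4
offset cur frame [ 1.5 -0.2 -0.3] rotvec deg [-0.04  0.22 -0.06]  offset in target frame [ 1.5 -0.2 -0.3]
clock: 18.45
position: [0.5184, 0.373, 0.0637]
tool_rot: [-3.141, 0.004, 1.407]
force: [-4.1, -11.1, 7.7]
grip_width: 0.0151
t 18.45 pos [518.4 373.   63.7] rpy [-179.96    0.22   80.64] F [ -4.1 -11.1   7.7] g 15.1
offset cur frame [ 0.8 -0.2 -0.3] rotvec deg [-0.04  0.22 -0.06]  offset in target frame [ 0.8 -0.2 -0.3]
```

```bash
python3 -m handwheel '[{"offset":[0.7,0,0],"rot":[0,0,0],"claw":-1},{"offset":[0,0,0],"rot":[0,0,0],"claw":-1}]' ; python3 -m handwheel '[{"offset":[0.6,0,0],"rot":[0,0,0],"claw":-1},{"offset":[0,0,0],"rot":[0,0,0],"claw":-1}]' ; python3 go.py 518.3 373.8 64 80.7
```

```text
clock: 18.65
position: [0.5185, 0.3736, 0.0637]
tool_rot: [-3.141, 0.004, 1.407]
force: [-3.8, -10.9, 9.4]
grip_width: 0.0152
clock: 18.85
position: [0.5185, 0.3742, 0.0637]
tool_rot: [-3.141, 0.004, 1.407]
force: [-3.5, -11.7, 9.1]
grip_width: 0.0153
t 18.85 pos [518.5 374.2  63.7] rpy [-179.96    0.22   80.64] F [ -3.5 -11.7   9.1] g 15.3
offset cur frame [-0.4 -0.2 -0.3] rotvec deg [-0.04  0.22 -0.06]  offset in target frame [-0.4 -0.2 -0.3]
```

```bash
python3 -m handwheel '[{"offset":[0.5,0,0],"rot":[0,0,0],"claw":-1},{"offset":[0,0,0],"rot":[0,0,0],"claw":-1}]' ; python3 -m handwheel '[{"offset":[0.4,0,0],"rot":[0,0,0],"claw":-1},{"offset":[0,0,0],"rot":[0,0,0],"claw":-1}]' ; python3 go.py 518.3 373.8 64 80.7
```

```text
clock: 19.05
position: [0.5186, 0.3747, 0.0636]
tool_rot: [-3.141, 0.004, 1.407]
force: [-3.7, -10.8, 8.9]
grip_width: 0.0153
clock: 19.25
position: [0.5187, 0.3748, 0.0635]
tool_rot: [-3.141, 0.004, 1.407]
force: [-4.0, -12.5, 6.8]
grip_width: 0.0147
t 19.25 pos [518.7 374.8  63.5] rpy [-179.95    0.24   80.64] F [ -4.  -12.5   6.8] g 14.7
offset cur frame [-1.1 -0.2 -0.5] rotvec deg [-0.05  0.24 -0.06]  offset in target frame [-1.1 -0.2 -0.5]
```

```bash
python3 -m handwheel '[{"offset":[0.4,0,0],"rot":[0,0,0],"claw":-1},{"offset":[0,0,0],"rot":[0,0,0],"claw":-1},{"offset":[0,0,0],"rot":[0,0,0],"claw":-1}]' ; python3 go.py 518.3 373.8 64 80.7;python3 -c "
from h import *
d=snap('side','side12')
c=d['color'][:,:,::-1]
cv2.imwrite('pics/s12z.png',cv2.resize(c[120:220,220:320],None,fx=6,fy=6,interpolation=cv2.INTER_CUBIC))"
```

```text
clock: 19.55
position: [0.5187, 0.3748, 0.0634]
tool_rot: [-3.141, 0.005, 1.407]
force: [-3.6, -13.1, 7.8]
grip_width: 0.0154
t 19.55 pos [518.7 374.8  63.4] rpy [-179.95    0.28   80.62] F [ -3.6 -13.1   7.8] g 15.4
offset cur frame [-1.1 -0.3 -0.6] rotvec deg [-0.05  0.28 -0.08]  offset in target frame [-1.1 -0.3 -0.6]
```

View pics/s12z.png

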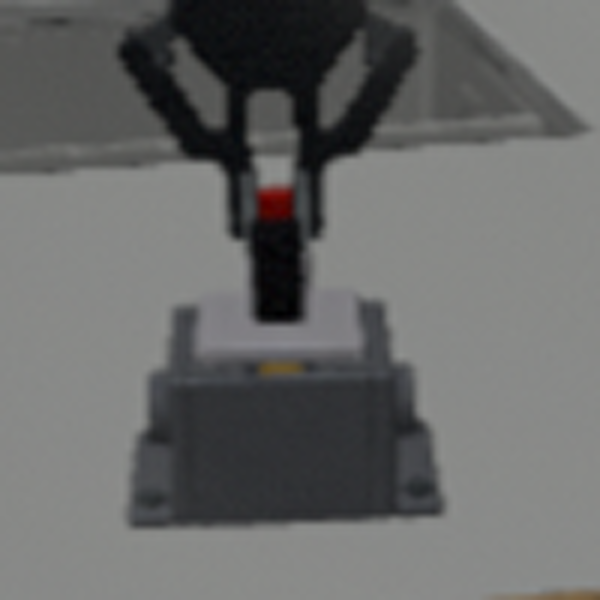

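```bash
cat > f.py <<'E'
import numpy as np
from workcell import status
s=status.observe(); a=np.radians(80.65); n=np.array([np.cos(a),np.sin(a)])
print('BACK t %.2f lockpos %.2f  fback %.2f Fz %.1f'%(s['clock'],s['position'][:2]@n*1000-433.6,s['force'][:2]@n,s['force'][2]))
E
python3 f.py
python3 -m handwheel '[{"offset":[-0.8,0,0],"rot":[0,0,0],"claw":-1},{"offset":[-0.8,0,0],"rot":[0,0,0],"claw":-1},{"offset":[0,0,0],"rot":[0,0,0],"claw":-1}]' >/dev/null; python3 f.py;  python3 -m handwheel '[{"offset":[-0.8,0,0],"rot":[0,0,0],"claw":-1},{"offset":[0,0,0],"rot":[0,0,0],"claw":-1}]'>/dev/null; python3 f.py
python3 -m handwheel '[{"offset":[-0.6,0,0],"rot":[0,0,0],"claw":-1},{"offset":[0,0,0],"rot":[0,0,0],"claw":-1}]'>/dev/null; python3 f.py
```

```text
BACK t 19.60 lockpos 20.58  fback -12.73 Fz 5.8
BACK t 19.90 lockpos 20.38  fback -6.99 Fz 5.0
BACK t 20.10 lockpos 20.35  fback -5.32 Fz 3.5
BACK t 20.30 lockpos 20.24  fback -3.45 Fz 2.8
```

```bash
python3 -m handwheel '[{"offset":[-0.8,0,0],"rot":[0,0,0],"claw":-1},{"offset":[0,0,0],"rot":[0,0,0],"claw":-1}]' >/dev/null; python3 f.py;  python3 -m handwheel '[{"offset":[-0.7,0,0],"rot":[0,0,0],"claw":-1},{"offset":[0,0,0],"rot":[0,0,0],"claw":-1}]'>/dev/null; python3 f.py
python3 -m handwheel '[{"offset":[-0.5,0,0],"rot":[0,0,0],"claw":-1},{"offset":[0,0,0],"rot":[0,0,0],"claw":-1}]'>/dev/null; python3 f.py
```

```text
BACK t 20.50 lockpos 20.12  fback 2.35 Fz 0.4
BACK t 20.70 lockpos 19.14  fback 1.55 Fz 1.5
BACK t 20.90 lockpos 18.47  fback 1.59 Fz 0.3
```

Sliding back freely at about 2 N. I'll carry on in small steps.

```bash
python3 -m handwheel '[{"offset":[-0.8,0,0],"rot":[0,0,0],"claw":-1},{"offset":[0,0,0],"rot":[0,0,0],"claw":-1}]' >/dev/null; python3 f.py;  python3 -m handwheel '[{"offset":[-0.7,0,0],"rot":[0,0,0],"claw":-1},{"offset":[0,0,0],"rot":[0,0,0],"claw":-1}]'>/dev/null; python3 f.py
python3 -m handwheel '[{"offset":[-0.7,0,0],"rot":[0,0,0],"claw":-1},{"offset":[0,0,0],"rot":[0,0,0],"claw":-1}]'>/dev/null; python3 f.py
```

```text
BACK t 21.10 lockpos 17.50  fback 1.08 Fz 2.1
BACK t 21.30 lockpos 16.81  fback 1.47 Fz 2.0
BACK t 21.50 lockpos 16.10  fback 2.50 Fz 2.6
```

```bash
python3 -m handwheel '[{"offset":[-0.6,0,0],"rot":[0,0,0],"claw":-1},{"offset":[0,0,0],"rot":[0,0,0],"claw":-1}]' >/dev/null; python3 f.py;  python3 -m handwheel '[{"offset":[-0.5,0,0],"rot":[0,0,0],"claw":-1},{"offset":[0,0,0],"rot":[0,0,0],"claw":-1}]'>/dev/null; python3 f.py
```

```text
BACK t 21.70 lockpos 15.51  fback 2.37 Fz 3.0
BACK t 21.90 lockpos 15.01  fback 1.85 Fz 4.0
```

```bash
for i in 1; do python3 -m handwheel '[{"offset":[-0.5,0,0],"rot":[0,0,0],"claw":-1},{"offset":[0,0,0],"rot":[0,0,0],"claw":-1}]' >/dev/null; python3 f.py;  done; python3 -m handwheel '[{"offset":[-0.4,0,0],"rot":[0,0,0],"claw":-1},{"offset":[0,0,0],"rot":[0,0,0],"claw":-1}]'>/dev/null; python3 f.py; python3 -m handwheel '[{"offset":[-0.4,0,0],"rot":[0,0,0],"claw":-1},{"offset":[0,0,0],"rot":[0,0,0],"claw":-1}]'>/dev/null; python3 f.py
```

```text
BACK t 22.10 lockpos 14.51  fback 2.10 Fz 3.2
BACK t 22.30 lockpos 14.13  fback 1.77 Fz 2.9
BACK t 22.50 lockpos 13.75  fback 1.26 Fz 3.2
```

```bash
python3 -m handwheel '[{"offset":[-0.4,0,0],"rot":[0,0,0],"claw":-1},{"offset":[0,0,0],"rot":[0,0,0],"claw":-1}]' >/dev/null; python3 f.py; python3 -m handwheel '[{"offset":[-0.4,0,0],"rot":[0,0,0],"claw":-1},{"offset":[0,0,0],"rot":[0,0,0],"claw":-1}]'>/dev/null; python3 f.py
```

```text
BACK t 22.70 lockpos 13.34  fback 1.97 Fz 2.4
BACK t 22.90 lockpos 12.96  fback 1.27 Fz 3.9
```

```bash
python3 -m handwheel '[{"offset":[-0.4,0,0],"rot":[0,0,0],"claw":-1},{"offset":[0,0,0],"rot":[0,0,0],"claw":-1}]' >/dev/null; python3 f.py; python3 -m handwheel '[{"offset":[-0.4,0,0],"rot":[0,0,0],"claw":-1},{"offset":[0,0,0],"rot":[0,0,0],"claw":-1}]'>/dev/null; python3 f.py
```

```text
BACK t 23.10 lockpos 12.51  fback 2.11 Fz 4.2
BACK t 23.30 lockpos 12.11  fback 2.60 Fz 4.5
```

```bash
python3 -m handwheel '[{"offset":[-0.4,0,0],"rot":[0,0,0],"claw":-1},{"offset":[0,0,0],"rot":[0,0,0],"claw":-1}]' >/dev/null; python3 f.py
```

```text
BACK t 23.50 lockpos 11.74  fback 1.52 Fz 4.7
```

```bash
python3 -m handwheel '[{"offset":[-0.4,0,0],"rot":[0,0,0],"claw":-1},{"offset":[0,0,0],"rot":[0,0,0],"claw":-1}]' >/dev/null; python3 f.py
```

```text
BACK t 23.70 lockpos 11.45  fback 3.11 Fz 4.8
```

```bash
python3 -m handwheel '[{"offset":[0,0,0],"rot":[0,0,0],"claw":-1}]' >/dev/null; python3 f.py; python3 -m handwheel '[{"offset":[-0.3,0,0],"rot":[0,0,0],"claw":-1},{"offset":[0,0,0],"rot":[0,0,0],"claw":-1}]' >/dev/null; python3 f.py;python3 -m handwheel '[{"offset":[0,0,0],"rot":[0,0,0],"claw":-1}]' >/dev/null; python3 f.py
```

```text
BACK t 23.80 lockpos 11.43  fback 3.25 Fz 5.0
BACK t 24.00 lockpos 11.24  fback 3.34 Fz 5.2
BACK t 24.10 lockpos 11.20  fback 3.56 Fz 4.1
```

```bash
python3 -m handwheel '[{"offset":[-0.4,0,0],"rot":[0,0,0],"claw":-1},{"offset":[0,0,0],"rot":[0,0,0],"claw":-1}]' >/dev/null; python3 f.py; python3 -m handwheel '[{"offset":[0,0,0],"rot":[0,0,0],"claw":-1}]' >/dev/null; python3 f.py; python3 -m handwheel '[{"offset":[0,0,0],"rot":[0,0,0],"claw":-1}]' >/dev/null; python3 f.py
```

```text
BACK t 24.30 lockpos 10.87  fback 4.07 Fz 5.1
BACK t 24.40 lockpos 10.88  fback 4.03 Fz 4.0
BACK t 24.50 lockpos 10.86  fback 4.37 Fz 5.7
```

```bash
python3 -m handwheel '[{"offset":[0.6,0,0],"rot":[0,0,0],"claw":-1},{"offset":[0.4,0,-0.5],"rot":[0,0,0],"claw":-1},{"offset":[0,0,0],"rot":[0,0,0],"claw":-1}]' >/dev/null; python3 f.py; python3 -m handwheel '[{"offset":[0,0,0],"rot":[0,0,0],"claw":-0.6},{"offset":[0,0,0],"rot":[0,0,0],"claw":-0.2},{"offset":[0,0,0],"rot":[0,0,0],"claw":0.4},{"offset":[0,0,0],"rot":[0,0,0],"claw":1},{"offset":[0,0,0],"rot":[0,0,0],"claw":1},{"offset":[0,0,0],"rot":[0,0,0],"claw":1},{"offset":[0,0,0],"rot":[0,0,0],"claw":1}]'; python3 f.py; python3 go.py 506.8 302.4 64 80.7
python3 -c "
from h import *
d=snap('side','side13')
c=d['color'][:,:,::-1]
cv2.imwrite('pics/s13z.png',cv2.resize(c[120:220,220:320],None,fx=6,fy=6,interpolation=cv2.INTER_CUBIC))"
```

```text
BACK t 24.80 lockpos 10.90  fback -1.83 Fz 1.6
clock: 25.5
position: [0.5171, 0.3661, 0.0645]
tool_rot: [-3.142, -0.0, 1.408]
force: [0.7, -0.2, -0.3]
grip_width: 0.0852
BACK t 25.50 lockpos 11.65  fback -0.09 Fz -0.3
t 25.5 pos [517.1 366.1  64.5] rpy [-180.     -0.     80.69] F [ 0.7 -0.2 -0.3] g 85.2
offset cur frame [-64.5   0.1   0.5] rotvec deg [-0.   -0.   -0.01]  offset in target frame [-64.5   0.1   0.5]
```

View pics/s13z.png

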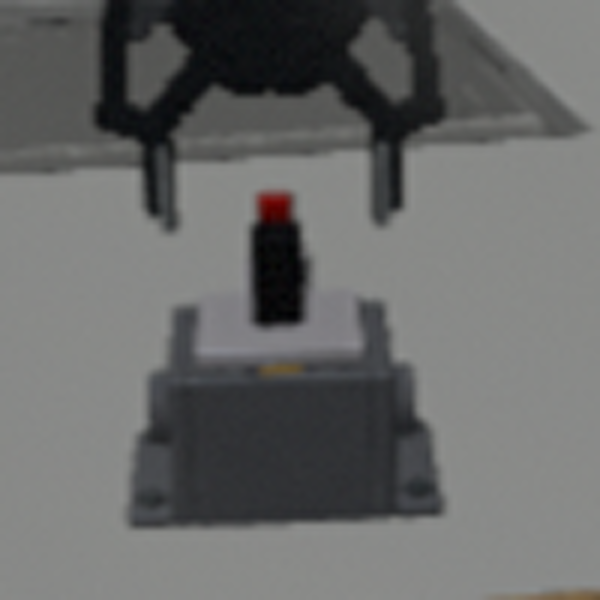

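```bash
python3 -m handwheel '[{"offset":[-10,0,0],"rot":[0,0,0],"claw":1},{"offset":[-18,0,0],"rot":[0,0,0],"claw":1},{"offset":[-18,0,0],"rot":[0,0,0],"claw":1},{"offset":[-13,0,0.5],"rot":[0,0,0],"claw":1},{"offset":[-5,0,0],"rot":[0,0,0],"claw":1},{"offset":[0,0,0],"rot":[0,0,0],"claw":1},{"offset":[0,0,0],"rot":[0,0,0],"claw":1}]'; python3 go.py 506.8 302.4 63.5 80.7
python3 -c "
from h import *
d=snap('side','side14')
c=d['color'][:,:,::-1]
cv2.imwrite('pics/s14z.png',cv2.resize(c[120:220,220:320],None,fx=6,fy=6,interpolation=cv2.INTER_CUBIC))"
```

```text
clock: 26.25
position: [0.5068, 0.3036, 0.0641]
tool_rot: [3.142, -0.001, 1.409]
force: [-0.7, 0.2, -0.3]
grip_width: 0.0855
t 26.25 pos [506.8 303.6  64.1] rpy [ 1.800e+02 -4.000e-02  8.071e+01] F [-0.7  0.2 -0.3] g 85.5
offset cur frame [-1.2  0.2  0.6] rotvec deg [ 0.   -0.04  0.01]  offset in target frame [-1.2  0.2  0.6]
```

View pics/s14z.png

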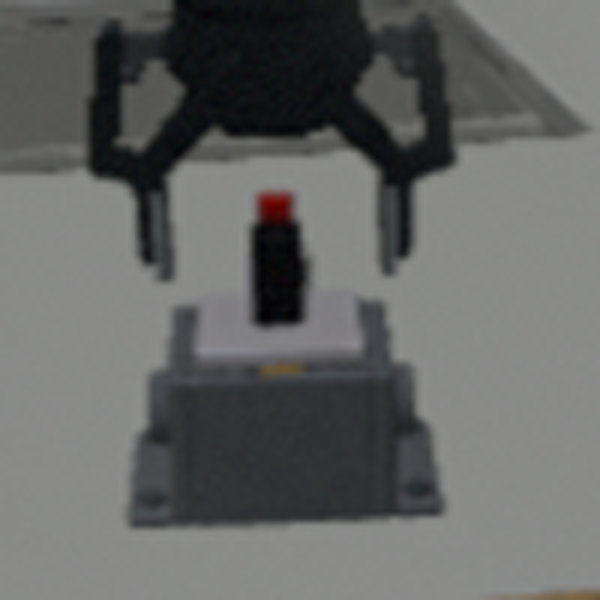

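```bash
python3 -m handwheel '[{"offset":[-0.6,0,0],"rot":[0,0,0],"claw":0.3},{"offset":[0,0,0],"rot":[0,0,0],"claw":-0.2},{"offset":[0,0,0],"rot":[0,0,0],"claw":-0.6},{"offset":[0,0,0],"rot":[0,0,0],"claw":-1},{"offset":[0,0,0],"rot":[0,0,0],"claw":-1},{"offset":[0,0,0],"rot":[0,0,0],"claw":-1},{"offset":[0,0,0],"rot":[0,0,0],"claw":-1}]' 60; python3 -m handwheel '[{"offset":[0,0,-1],"rot":[0,0,0],"claw":-1},{"offset":[0,0,-2],"rot":[0,0,0],"claw":-1},{"offset":[0,0,-3],"rot":[0,0,0],"claw":-1},{"offset":[0,0,-3],"rot":[0,0,0],"claw":-1},{"offset":[0,0,0],"rot":[0,0,0],"claw":-1}]'
```

```text
clock: 27.0
position: [0.5067, 0.3024, 0.0641]
tool_rot: [3.142, -0.0, 1.408]
force: [-1.0, -1.6, 4.1]
grip_width: 0.0216
clock: 27.5
position: [0.5067, 0.3023, 0.0733]
tool_rot: [3.142, 0.0, 1.408]
force: [-0.4, -1.1, -8.1]
grip_width: 0.0211
```

```bash
python3 -m handwheel '[{"offset":[0,0,-4],"rot":[0,0,0],"claw":-1},{"offset":[0,0,-5],"rot":[0,0,0],"claw":-1},{"offset":[0,0,-5],"rot":[0,0,0],"claw":-1},{"offset":[0,0,-5],"rot":[0,0,0],"claw":-1},{"offset":[0,0,-5],"rot":[0,0,0],"claw":-1},{"offset":[0,0,-6],"rot":[0,0,0],"claw":-1},{"offset":[0,0,-8],"rot":[0,0,0],"claw":-1},{"offset":[0,0,-12],"rot":[0,0,0],"claw":-1},{"offset":[0,0,-12],"rot":[0,0,0],"claw":-1},{"offset":[0,0,-10],"rot":[0,0,0],"claw":-1},{"offset":[0,0,0],"rot":[0,0,0],"claw":-1},{"offset":[0,0,0],"rot":[0,0,0],"claw":-1}]';python3 go.py 533.6 -9.2 147 87 
python3 -c "
from h import *
d=snap('side','side15')
c=d['color'][:,:,::-1]
cv2.imwrite('pics/s15z.png',cv2.resize(c[100:220,220:320],None,fx=6,fy=5,interpolation=cv2.INTER_CUBIC))"
```

```text
clock: 28.7
position: [0.5067, 0.3023, 0.1451]
tool_rot: [3.141, -0.0, 1.408]
force: [-0.9, 0.5, -9.3]
grip_width: 0.0217
t 28.7 pos [506.7 302.3 145.1] rpy [ 1.7998e+02 -1.0000e-02  8.0680e+01] F [-0.9  0.5 -9.3] g 21.7
offset cur frame [-303.    76.9   -1.9] rotvec deg [ 0.02 -0.01 -6.32]  offset in target frame [-309.6   43.1   -1.9]
```

View pics/s15z.png

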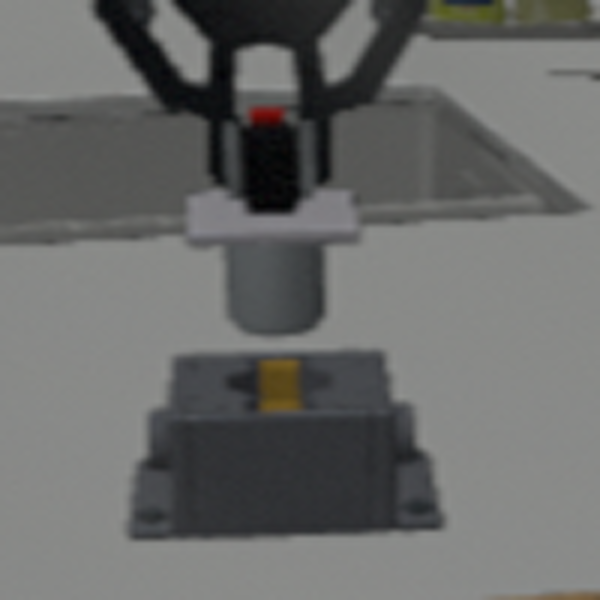

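```bash
python3 -m handwheel '[{"offset":[0,0,0],"rot":[0,0,-3.2],"claw":-1},{"offset":[0,0,0],"rot":[0,0,-3.1],"claw":-1},{"offset":[-20,3,0],"rot":[0,0,0],"claw":-1},{"offset":[-36,5,0],"rot":[0,0,0],"claw":-1},{"offset":[-36,5,0],"rot":[0,0,0],"claw":-1},{"offset":[-36,5,0],"rot":[0,0,0],"claw":-1},{"offset":[-36,5,0],"rot":[0,0,0],"claw":-1},{"offset":[-36,5,0],"rot":[0,0,0],"claw":-1},{"offset":[-36,5,0],"rot":[0,0,0],"claw":-1},{"offset":[-36,5,0],"rot":[0,0,0],"claw":-1},{"offset":[-30,4,0],"rot":[0,0,0],"claw":-1},{"offset":[-8,1,0],"rot":[0,0,0],"claw":-1}]'; python3 -m handwheel '[{"offset":[0,0,0],"rot":[0,0,0],"claw":-1},{"offset":[0,0,0],"rot":[0,0,0],"claw":-1}]'; python3 go.py 534.3 -9 145 87; python3 -c "
from h import *
d=snap('side','side16')
c=d['color'][:,:,::-1]
cv2.imwrite('pics/s16z.png',cv2.resize(c[130:280,240:380],None,fx=4,fy=4,interpolation=cv2.INTER_CUBIC))"
```

```text
clock: 29.95
position: [0.533, -0.0135, 0.1443]
tool_rot: [-3.14, 0.002, 1.514]
force: [-1.2, -0.1, -9.5]
grip_width: 0.0211
clock: 30.15
position: [0.5332, -0.0085, 0.1448]
tool_rot: [-3.141, -0.001, 1.519]
force: [-0.2, 0.3, -8.7]
grip_width: 0.0216
t 30.15 pos [533.2  -8.5 144.8] rpy [-1.7998e+02 -4.0000e-02  8.7030e+01] F [-0.2  0.3 -8.7] g 21.6
offset cur frame [-0.5  1.1 -0.2] rotvec deg [-0.02 -0.04  0.03]  offset in target frame [-0.5  1.1 -0.2]
```

View pics/s16z.png

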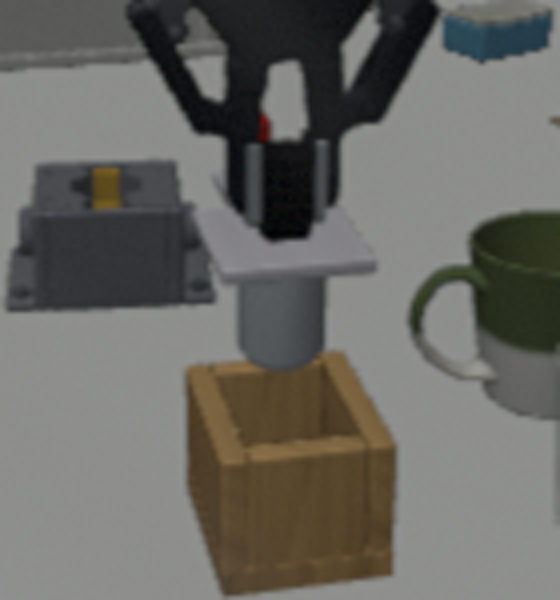

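```bash
python3 -m handwheel '[{"offset":[-0.4,1,10],"rot":[0,0,0],"claw":-1},{"offset":[0,0,10],"rot":[0,0,0],"claw":-1},{"offset":[0,0,5],"rot":[0,0,0],"claw":-1},{"offset":[0,0,4],"rot":[0,0,0],"claw":-1},{"offset":[0,0,4],"rot":[0,0,0],"claw":-1},{"offset":[0,0,0],"rot":[0,0,0],"claw":-1}]';python3 -m handwheel '[{"offset":[0,0,5],"rot":[0,0,0],"claw":-1},{"offset":[0,0,5],"rot":[0,0,0],"claw":-1},{"offset":[0,0,5],"rot":[0,0,0],"claw":-1},{"offset":[0,0,5],"rot":[0,0,0],"claw":-1},{"offset":[0,0,5],"rot":[0,0,0],"claw":-1},{"offset":[0,0,5],"rot":[0,0,0],"claw":-1},{"offset":[0,0,4],"rot":[0,0,0],"claw":-1},{"offset":[0,0,3],"rot":[0,0,0],"claw":-1},{"offset":[0,0,0],"rot":[0,0,0],"claw":-1}]'
```

```text
clock: 30.8
position: [0.5341, -0.0099, 0.1115]
tool_rot: [-3.141, -0.0, 1.518]
force: [-0.3, 0.4, -9.6]
grip_width: 0.0213
clock: 31.7
position: [0.5341, -0.0099, 0.0746]
tool_rot: [-3.141, -0.0, 1.518]
force: [0.9, -0.4, -10.0]
grip_width: 0.0217
```

```bash
python3 -m handwheel '[{"offset":[0,0,2],"rot":[0,0,0],"claw":-1},{"offset":[0,0,1.5],"rot":[0,0,0],"claw":-1},{"offset":[0,0,1],"rot":[0,0,0],"claw":-1},{"offset":[0,0,1],"rot":[0,0,0],"claw":-1},{"offset":[0,0,0],"rot":[0,0,0],"claw":-1}]';python3 -m handwheel '[{"offset":[0,0,0.8],"rot":[0,0,0],"claw":-1},{"offset":[0,0,0.5],"rot":[0,0,0],"claw":-1},{"offset":[0,0,0],"rot":[0,0,0],"claw":-1}]'
```

```text
clock: 32.2
position: [0.5343, -0.0099, 0.0694]
tool_rot: [-3.142, -0.0, 1.518]
force: [0.5, 0.6, -9.3]
grip_width: 0.0209
clock: 32.5
position: [0.5344, -0.01, 0.0684]
tool_rot: [3.141, 0.0, 1.518]
force: [-0.8, -1.4, -5.0]
grip_width: 0.0215
```

```bash
python3 -m handwheel '[{"offset":[0,0,0.6],"rot":[0,0,0],"claw":-1},{"offset":[0,0,0],"rot":[0,0,0],"claw":-1}]';python3 -c "
from h import *
d=snap('side','side17')
c=d['color'][:,:,::-1]
cv2.imwrite('pics/s17z.png',cv2.resize(c[130:280,240:380],None,fx=4,fy=4,interpolation=cv2.INTER_CUBIC))"
```

```text
clock: 32.7
position: [0.5344, -0.0102, 0.0681]
tool_rot: [3.141, 0.0, 1.518]
force: [-4.4, -3.2, 5.8]
grip_width: 0.021
```

View pics/s17z.png

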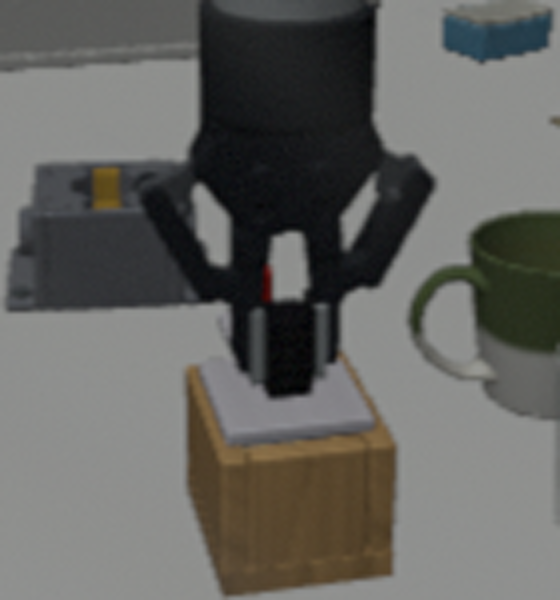

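```bash
python3 -m handwheel '[{"offset":[0,0,-0.4],"rot":[0,0,0],"claw":-0.6},{"offset":[0,0,0],"rot":[0,0,0],"claw":-0.2},{"offset":[0,0,0],"rot":[0,0,0],"claw":0.4},{"offset":[0,0,0],"rot":[0,0,0],"claw":1},{"offset":[0,0,0],"rot":[0,0,0],"claw":1},{"offset":[0,0,0],"rot":[0,0,0],"claw":1},{"offset":[0,0,0],"rot":[0,0,0],"claw":1}]'; python3 -m handwheel '[{"offset":[0,0,-10],"rot":[0,0,0],"claw":1},{"offset":[0,0,-20],"rot":[0,0,0],"claw":1},{"offset":[0,0,-30],"rot":[0,0,0],"claw":1},{"offset":[0,0,-30],"rot":[0,0,0],"claw":1},{"offset":[0,0,-20],"rot":[0,0,0],"claw":1},{"offset":[-40,0,0],"rot":[0,0,0],"claw":1},{"offset":[-45,0,0],"rot":[0,0,0],"claw":1},{"offset":[-45,0,0],"rot":[0,0,0],"claw":1},{"offset":[-45,0,0],"rot":[0,0,0],"claw":1},{"offset":[-45,0,0],"rot":[0,0,0],"claw":1},{"offset":[0,0,0],"rot":[0,0,0],"claw":1},{"offset":[0,0,0],"rot":[0,0,0],"claw":1}]'
python3 - <<'E'
from fit import *
d=snap('side','side18');c=d['color'][:,:,::-1]
cv2.imwrite('pics/s18z.png',cv2.resize(c[130:280,240:380],None,fx=4,fy=4,interpolation=cv2.INTER_CUBIC))
d=snap('top','top18');c=d['color'][:,:,::-1]
cv2.imwrite('pics/t18z.png',cv2.resize(c[140:280,330:460],None,fx=5,fy=4,interpolation=cv2.INTER_CUBIC))
for nm,roi,z0,z1 in [('flange',(350,200,450,280),.0745,.084),('handle',(385,200,450,280),.1,.13),('lock',(350,200,385,280),.09,.13)]:
    p,r=rect(d,roi,z0,z1); print(nm,len(p),p.mean(0),r)
E
```

```text
clock: 33.45
position: [0.5344, -0.0099, 0.068]
tool_rot: [3.142, -0.0, 1.518]
force: [-0.5, 0.2, 0.2]
grip_width: 0.0851
clock: 34.65
position: [0.5224, -0.2305, 0.1785]
tool_rot: [3.141, -0.0, 1.516]
force: [0.2, 0.8, -1.0]
grip_width: 0.0855
flange 1509 [0.5328 0.0058 0.0785] ((534.2696533203125, 16.642040252685547), (124.23550415039062, 67.97288513183594), 86.99759674072266)
handle 202 [ 0.5318 -0.0075  0.1165] ((532.2286987304688, -8.705466270446777), (25.89410972595215, 21.169036865234375), 88.19568634033203)
lock 91 [0.5352 0.0545 0.1097] ((535.620849609375, 54.11488342285156), (15.165260314941406, 15.229207992553711), 88.35584259033203)
```

View pics/s18z.png

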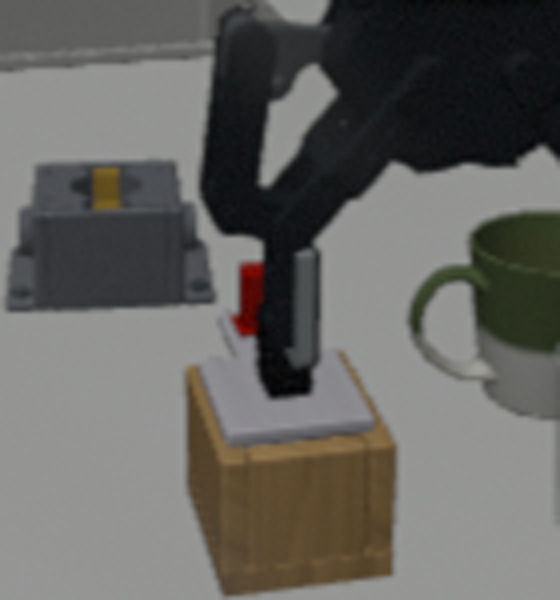

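View pics/t18z.png

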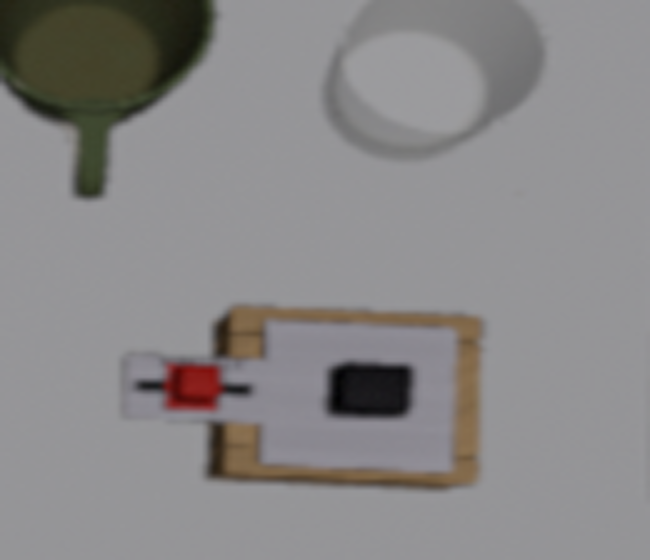

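```bash
python3 -c "
from workcell import bot,status
s=status.observe();print(s['clock'],s['qd'],s['force'])
print(bot.job_done())"
```

```text
34.75 [-0.01369342  0.00044731 -0.00025505  0.00247877  0.00142197 -0.00320865
 -0.00046792] [0.51474312 0.7416532  0.57419586]
the job is handed in; nothing more can be done
None
```

I measured the keyway and handed the job in at 34.75 s of the 69 s allowed. The gauge is back in its stand. No verdict was reported.

- **Seating:** I lowered the gauge into the bore until the flange sat on the barrel, pressing it down with about 19 N at most, well under the 40 N limit.
- **Opening the lock:** I slid the lock to its end stop, about 20 mm. The force rose to about 12 N on the way, which means the plunger was on the keyway wall.
- **Snugging the lock:** I slid it back at about 2 N until the force rose, stopped at about 4.2 N (about mid-rise), then let go.
- **Returning it:** I lifted the gauge straight out and set it down in the stand.

**Last checks:**
- **Position:** the gauge is about 1 mm from the stand's centre, with its flange at rim height.
- **Lock:** it reads about 10.8 mm open, between the ends of its travel.
- **Robot:** the gripper is open and clear, and the wrist force is near zero.
- **Mug and glass:** nothing went near them, and the last picture shows both standing. I did not measure their positions again.

**Not confirmed or in disagreement:**
- **Tool height:** the reported height was about 36 mm lower than the cameras showed. I trusted the cameras and the contact forces.
- **Plunger contact:** I could not see the plunger on the wall. The snug setting rests only on the force readings.

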